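# Load the toasting press under its sprung arm

### The arm

A 7-joint arm with a two-finger parallel gripper is mounted at the origin on the work surface. World frame = base frame: x ahead of the robot, y to its left, z up, the work surface at z = 0. Lengths are in m, angles in rad, forces in N, time in s.
With the tool pointing down it reaches from about 0.4 to 0.85 m from the base axis. Payload 10.4 kg.
Tool frame: the origin (TCP) lies on the centre line of the jaws, within the pads' length; the fingertips stand 8 mm ahead of it and the grasp point (between the pads) lies 11 mm behind it (r.finger_overhang is the distance from the TCP to the fingertips, in m); z points along the fingers, y is the line along which they close (so a half turn about z gives the same grasp; the last joint's range is limited). The gripper opens to 87 mm and grips with 3 to 60 N. Pads are 19 mm wide; open, the fingers measure 117 mm over their backs; the gripper's body (75 mm by 190 mm) begins 51 mm behind the grasp point.
Start: joints at [-1.185, 0.332, -0.065, 1.46, 0.022, 1.35, -0.088], TCP at [0.248, 0.574, 0.231] pointing down, gripper open.
Joint ranges: [-2.6, 2.6], [-0.5, 2.12], [-1.47, 1.34], [0.16, 2.42], [-1.27, 4.41], [0.06, 2.06], [-2.6, 2.6]. Speed limits (rad/s): [2.22, 2.22, 2.79, 2.79, 3.14, 3.14, 3.14].

### API

Orientations are given as a unit quaternion [x, y, z, w].
In Python, from bench import r, vision gives the robot as it stands.
- The arm moves only by the tool drive_tool, never from a script. Its argument "series" is a list of rows, each a list of 2 entries, a list of its own where there are three numbers: the shift along the world's x, y, z in cm, then the turn about the world's z in degrees. A call has exactly 10 rows; each row shifts and turns the commanded pose from where the row before left it; what a row does not reach is not made up. A row lasts 1/8 s, in which the tool goes at most 62.5 mm and 10.7 degrees, less where a joint would pass 70% of its speed; a pose out of reach is approached as far as the arm can. A call with a gripper value outside its range is refused whole. "hand" is the closure, from 0 (fully open) to 1 (shut), set as the call begins (left out, the last holds). The fingers move at their own pace and stop on an object; "newtons" is the grip in N (left out, the last holds). Time passes only in rows, so rows that do not move let the fingers close, or fill a call up. It gives the time, the measured TCP pose, the force, the opening and the grip force at its end, in the units of the state.
- r.read_state(): the state, without advancing time (a new reading comes with each control period).
- vision.camera(name): name is "scene" or "top" or "wrist"; returns a dict with "color" (480x640x3 uint8, red, green, blue), "intrinsics" (3x3 intrinsics, pixels), "k1" (the pictures are not rectified: a ray, as slopes to the right and down, at radius r is drawn at 1 + k1 r^2 times it, then the intrinsics apply), "R" (3x3) and "t" (3): a world point X has camera coordinates R X + t; the wrist camera has in their place "mount" (4x4, takes a point from camera to tool coordinates, whose origin is the TCP and whose axes are the flange's). Camera axes: x right, y down, z forward; pixel columns grow to the right and rows downward; lengths in m; the calibration is good to about 2 mm. A picture is of the moment at which its call begins: read the wrist's pose just before it. There is no depth.
- r.close_job(): hands the job in; it is judged then, once.
The state is a dict: "time": time; "joint_positions": joint angles; "joint_vel": joint speeds; "joint_torque": joint torques, N m; "ee_pos": TCP position; "eef_rot": TCP orientation; "ft_force": force on the tool from outside, world axes, zero at the start; "torque": the same for the moment, N m; "width": finger opening in m; "grip_force": force on a finger pad.
Only numpy, scipy, OpenCV 4.12 (cv2) and the standard library are available. Lean on these libraries where they do the work, as an engineer would, in place of code of your own. Each camera call takes 0.05 s, during which the arm holds its last target. There are 200 camera calls.

### The job

Load every toasting cassette into the press: slide the wooden wedge nose first under the front bar of the sprung arm, near one end to leave room, so that it stays there holding the arm up, then slide the cassettes in flat side by side, slab first and straight, each up to the stop with its handle left out at the front. When all are home, draw the wedge out so that the arm comes down on them, lay the wedge back flat on the cork mat, and only after the arm is down turn the heat knob clockwise to its end stop; do not displace or knock over the other things on the counter.

Things in the scene. Friction and masses are not known exactly. Their poses are not given: they have to be found in the camera images.
- press: the toasting press, fixed, white with a dark steel plate, 300 deep (x -35 to 265 mm), 320 wide (y -160 to 160), its top 40 mm above the counter. Origin on the counter below the middle of the arm's front bar; x points into the press from its open front, y along the bar, z up. Housing of the heat knob: x -65 to 45, y -253 to -163 mm, 50 mm high. All sizes in mm in this frame
- press_front (a point): point on the plate's top below the middle of the arm's front bar; same axes as the press. The sprung arm is a plate 290 mm wide (y -145 to 145) reaching back from its front bar (a steel roller, 16 mm round, along y, at x = 0); the bar's underside is 12 mm over the plate when the arm is down on nothing, the arm's top 36 mm (its handle, 40 mm and more behind the bar, about 60 mm)
- press_stop (a point): foot of the stop: a steel fence 14 mm high across the plate, its front face at x = 82 mm. A cassette fully home has its slab against it: its handle point is then at x = -53 mm, 61 mm above the counter (10 mm short still counts). The wedge fully home has its nose against it, block centre at x = 32 mm. A workable layout: wedge at y = 114, cassettes at y = 50, -6, -62, -118 mm
- front_bar (a point): middle of the sprung arm's front bar, on its axis; moves with the arm, which is hinged 240 mm behind it. 60 mm above the counter with the arm down on nothing, about 72 mm resting on cassettes, 92 mm on the wedge's flat top. The arm springs down by itself, pressing with 4 to 5 N at the bar, and rises as the wedge's ramp is pushed in under the bar (5 to 15 N, least if the wedge is not pressed down)
- heat (a joint): angle of the heat knob: grows clockwise seen from above, end stop (full heat) at 2.2; starts between 0.1 and 0.6; stays where it is left
- heat_grip (a point): the heat knob's grip, on its vertical axis: a black bar 42 mm long (x), 14 wide, 32 high on a 44 mm disc, on the press's housing at its right front; this point is 87 mm above the counter, 7 mm below the bar's top. Its x axis lies along the bar and turns with the knob
- prop_grip (a point): point half-way up the handle of the wooden wedge, 95 mm from its block's centre, 45 mm from the block's back end, 24 mm above its underside. The handle is a bar 85 long, 16 wide, 18 mm high. x points along it towards the nose, z up. The wedge weighs 0.14 kg
- prop_block (a point): centre of the wedge's block, 22 mm above its underside; same axes. Block 100 long (x), 36 wide; its back 38 mm is 44 mm high with a flat top, then a straight ramp runs down to the nose (+x end), 8 mm high. Fully home, the bar rests on the flat top and the wedge stays by itself
- mat: cork mat, fixed, 220 (x) by 100 (y) by 4 mm; origin at the centre of its underside. The wedge lies on it at the start, and its block must lie flat on it at the end
- cas1_grip (a point): toasting cassette, one of 2 to 4 equal ones (None if absent): flat steel slab 90 long (x), 44 wide, 24 mm thick, with a dark wooden bar handle 85 long, 14 wide, 16 mm high level from one end; lies flat at the start. This point: half-way up the handle, 90 mm from the slab's centre, 45 mm from its end, 21 mm above its underside; x points to the slab, z up. 0.14 to 0.24 kg, mostly slab
- cas2_grip (a point): toasting cassette, one of 2 to 4 equal ones (None if absent): flat steel slab 90 long (x), 44 wide, 24 mm thick, with a dark wooden bar handle 85 long, 14 wide, 16 mm high level from one end; lies flat at the start. This point: half-way up the handle, 90 mm from the slab's centre, 45 mm from its end, 21 mm above its underside; x points to the slab, z up. 0.14 to 0.24 kg, mostly slab
- cas3_grip (a point): toasting cassette, one of 2 to 4 equal ones (None if absent): flat steel slab 90 long (x), 44 wide, 24 mm thick, with a dark wooden bar handle 85 long, 14 wide, 16 mm high level from one end; lies flat at the start. This point: half-way up the handle, 90 mm from the slab's centre, 45 mm from its end, 21 mm above its underside; x points to the slab, z up. 0.14 to 0.24 kg, mostly slab
- cas4_grip (a point): toasting cassette, one of 2 to 4 equal ones (None if absent): flat steel slab 90 long (x), 44 wide, 24 mm thick, with a dark wooden bar handle 85 long, 14 wide, 16 mm high level from one end; lies flat at the start. This point: half-way up the handle, 90 mm from the slab's centre, 45 mm from its end, 21 mm above its underside; x points to the slab, z up. 0.14 to 0.24 kg, mostly slab
- salt: small salt jar, 48 mm across, 35 mm high, a bystander; origin at the centre of its underside
- mug: white mug, 80 mm across, 90 mm high, a bystander; origin at the centre of its underside
- tea_tin: red tea tin 80 x 80 x 120 mm, a bystander; origin at the centre of its underside
- spray: spray bottle 66 mm across, 190 mm high, a bystander; origin at the centre of its underside
- bowl: white bowl 120 mm across, 50 mm high, a bystander; origin at the centre of its underside
- prop: the wooden wedge again; origin under the centre of its block, on its underside; same axes as above
Mind the look-alikes: they are no part of the job. Leave any green or red look-alike of the part that bears cas1_grip alone.

How it is judged:
On the way, in this order (a step that is already met when the one before it is completed fails the run):
1. the wedge is under the sprung arm and holds it up (z of front_bar in the frame of press above 0.085 m and x of prop_block in the frame of press above 0 m and z of prop_block in the frame of press below 0.075 m and y of prop_block in the frame of press between -0.145 and 0.145 m), for 0.3 s.
2. every cassette is home under the arm while the wedge still holds the arm up (all of step 1 and x of cas1_grip in the frame of press between -0.068 and -0.04 m and y of cas1_grip in the frame of press between -0.135 and 0.135 m and z of cas1_grip in the frame of press between 0.05 and 0.072 m and angle between the x axis of each of cas1_grip, cas2_grip, cas3_grip, cas4_grip and the x axis of press, either way round below 0.25 rad and x of cas2_grip in the frame of press between -0.068 and -0.04 m and y of cas2_grip in the frame of press between -0.135 and 0.135 m and z of cas2_grip in the frame of press between 0.05 and 0.072 m and x of cas3_grip in the frame of press between -0.068 and -0.04 m and y of cas3_grip in the frame of press between -0.135 and 0.135 m and z of cas3_grip in the frame of press between 0.05 and 0.072 m and x of cas4_grip in the frame of press between -0.068 and -0.04 m and y of cas4_grip in the frame of press between -0.135 and 0.135 m and z of cas4_grip in the frame of press between 0.05 and 0.072 m), for 0.2 s.
3. the wedge is out and the arm has come down on the cassettes, all of them home (z of front_bar in the frame of press between 0.067 and 0.078 m and x of cas1_grip in the frame of press between -0.068 and -0.04 m and y of cas1_grip in the frame of press between -0.135 and 0.135 m and z of cas1_grip in the frame of press between 0.05 and 0.072 m and angle between the x axis of each of cas1_grip, cas2_grip, cas3_grip, cas4_grip and the x axis of press, either way round below 0.25 rad and x of cas2_grip in the frame of press between -0.068 and -0.04 m and y of cas2_grip in the frame of press between -0.135 and 0.135 m and z of cas2_grip in the frame of press between 0.05 and 0.072 m and x of cas3_grip in the frame of press between -0.068 and -0.04 m and y of cas3_grip in the frame of press between -0.135 and 0.135 m and z of cas3_grip in the frame of press between 0.05 and 0.072 m and x of cas4_grip in the frame of press between -0.068 and -0.04 m and y of cas4_grip in the frame of press between -0.135 and 0.135 m and z of cas4_grip in the frame of press between 0.05 and 0.072 m and horizontal distance between prop_block and press_front above 0.06 m), for 0.2 s.
4. the heat knob is turned clockwise to its end stop (value of joint heat above 2.1 rad), for 0.1 s.
At the end, for the whole second after the job is handed in: every cassette lies flat and straight (0.25 rad) in the press within 13 mm of the stop, the arm resting on them (bar 67 to 78 mm up); the wedge's block lies flat within the cork mat; the heat knob is within 0.1 rad of its clockwise stop; all at rest (x of cas1_grip in the frame of press between -0.068 and -0.04 m and y of cas1_grip in the frame of press between -0.135 and 0.135 m and z of cas1_grip in the frame of press between 0.05 and 0.072 m and angle between the x axis of each of cas1_grip, cas2_grip, cas3_grip, cas4_grip and the x axis of press, either way round below 0.25 rad and x of cas2_grip in the frame of press between -0.068 and -0.04 m and y of cas2_grip in the frame of press between -0.135 and 0.135 m and z of cas2_grip in the frame of press between 0.05 and 0.072 m and x of cas3_grip in the frame of press between -0.068 and -0.04 m and y of cas3_grip in the frame of press between -0.135 and 0.135 m and z of cas3_grip in the frame of press between 0.05 and 0.072 m and x of cas4_grip in the frame of press between -0.068 and -0.04 m and y of cas4_grip in the frame of press between -0.135 and 0.135 m and z of cas4_grip in the frame of press between 0.05 and 0.072 m and z of front_bar in the frame of press between 0.067 and 0.078 m and x of prop_block in the frame of mat between -0.11 and 0.11 m and y of prop_block in the frame of mat between -0.05 and 0.05 m and z of prop_block in the frame of mat below 0.034 m and angle between prop_block's own z axis and vertical below 0.15 rad and value of joint heat above 2.1 rad and linear speed of prop below 0.02 m/s); the robot touches nothing.
It fails at once if the salt is pushed more than 6 cm or knocked over (distance of salt from where it was at the start of the episode above 0.06 m or angle between salt's own z axis and vertical above 0.5 rad).
It fails at once if the mug is pushed more than 6 cm or knocked over (distance of mug from where it was at the start of the episode above 0.06 m or angle between mug's own z axis and vertical above 0.5 rad).
It fails at once if the tea tin is pushed more than 6 cm or knocked over (distance of tea_tin from where it was at the start of the episode above 0.06 m or angle between tea_tin's own z axis and vertical above 0.5 rad).
It fails at once if the spray is pushed more than 6 cm or knocked over (distance of spray from where it was at the start of the episode above 0.06 m or angle between spray's own z axis and vertical above 0.5 rad).
It fails at once if the bowl is pushed more than 6 cm or knocked over (distance of bowl from where it was at the start of the episode above 0.06 m or angle between bowl's own z axis and vertical above 0.5 rad).
Of cas1, cas2, cas3, cas4 only 2 to 4 are there at a start; the rules pass over those that are not, and their reading is None.
At some moment in a run one of cas1, cas2, cas3, cas4 may be knocked a few centimetres aside while the robot is not near it.
Once in a run the grip may slacken for a moment while it holds something.
It also fails if it takes over 210 s, if anything falls off the work surface, if the arm or the gripper's body presses on something with over 40 N, if the wrist force passes 120 N, or if a joint passes its speed limit or range.

## Working session

There is one attempt and no reset: what is moved stays moved. The work goes in short steps, Python scripts to look and compute and a tool call to move; the robot and the scene stay as the last step left them, time stands still between calls to the robot, and variables do not carry over. Pictures are saved under pics/ and viewed, at most 14 in all, crops included, and the job is handed in when it is done.

Besides the shell and the picture viewer there is one more tool, called after "Request:" as name(argument=value, ...), one argument or row to a line, values as JSON. drive_tool: Moves the arm, as the interface text tells. Its arguments: {"type":"object","properties":{"series":{"type":"array"},"hand":{"type":"number"},"newtons":{"type":"number"}},"required":["series"]}

```bash
mkdir -p pics; ls; cat > h.py <<'E'
import numpy as np, cv2
from bench import r, vision
def ray(c,uv,R=None,t=None):
    K=np.array(c["intrinsics"]);k=c["k1"]
    d=np.array([(uv[0]-K[0,2])/K[0,0],(uv[1]-K[1,2])/K[1,1]]);s=d.copy()
    for _ in range(30): s=d/(1+k*(s@s))
    return np.array([s[0],s[1],1.])
def back(c,uv,z):
    R=np.array(c["R"]);t=np.array(c["t"]);o=-R.T@t;d=R.T@ray(c,uv)
    return o+d*(z-o[2])/d[2]
def proj(c,X):
    p=np.array(c["R"])@np.array(X)+np.array(c["t"]);s=p[:2]/p[2];s=s*(1+c["k1"]*(s@s));K=np.array(c["intrinsics"])
    return K[0,0]*s[0]+K[0,2],K[1,1]*s[1]+K[1,2]
def wristcam():
    from scipy.spatial.transform import Rotation as Ro
    s=r.read_state();c=vision.camera("wrist");M=np.array(c["mount"])
    T=np.eye(4);T[:3,:3]=Ro.from_quat(s["eef_rot"]).as_matrix();T[:3,3]=s["ee_pos"]
    W=T@M;c["R"]=W[:3,:3].T;c["t"]=-W[:3,:3].T@W[:3,3];return c
def save(c,n,crop=None,f=1):
    im=cv2.cvtColor(c["color"],cv2.COLOR_RGB2BGR)
    if crop: x0,y0,x1,y1=crop;im=im[y0:y1,x0:x1]
    cv2.imwrite("pics/"+n,cv2.resize(im,None,fx=f,fy=f,interpolation=cv2.INTER_CUBIC))
E
python3 - <<'E'
from h import *
import pickle
for n in("scene","top"):
    c=vision.camera(n);save(c,n+"1.png");pickle.dump(c,open(n+".pkl","wb"))
    print(n,-np.array(c["R"]).T@np.array(c["t"]),c["k1"],c["intrinsics"])
s=r.read_state();print(s)
E
```

```text
pics
scene [0.99342345 0.92887455 0.88982503] 0.030427657494452587 [[474.88889988   0.         323.21113135]
 [  0.         474.88889988 233.83355126]
 [  0.           0.           1.        ]]
top [0.20716059 0.10613166 2.03286239] -0.1177271465006753 [[586.066633     0.         310.09466049]
 [  0.         586.066633   248.83266978]
 [  0.           0.           1.        ]]
{'time': 0.1, 'joint_positions': array([-1.18460008,  0.33280445, -0.0646575 ,  1.46085871,  0.02158754,
        1.3498879 , -0.08852628]), 'joint_vel': array([-1.92153043e-04, -7.57497585e-04,  1.97439032e-03, -2.05521172e-03,
        1.90243170e-05,  6.42365022e-04, -1.12299987e-03]), 'joint_torque': array([ 1.78409060e-03, -6.24546003e+01,  2.48618791e-02, -3.90713954e+01,
       -6.13780017e-02,  3.67897656e-02,  1.11536897e-04]), 'ee_pos': array([0.24833034, 0.57318462, 0.22983536]), 'eef_rot': array([ 2.03002261e-01,  9.79178065e-01, -6.24047829e-04, -9.94606221e-05]), 'ft_force': array([0.57737359, 1.09177207, 0.68885741]), 'torque': array([ 0.03067487, -0.00875743,  0.01443132]), 'grip_force': 0.0, 'width': 0.08711332594895445}
```

View pics/top1.png

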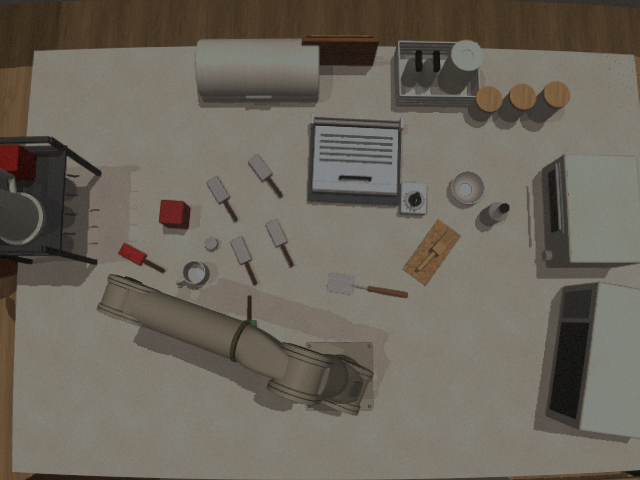

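View pics/scene1.png

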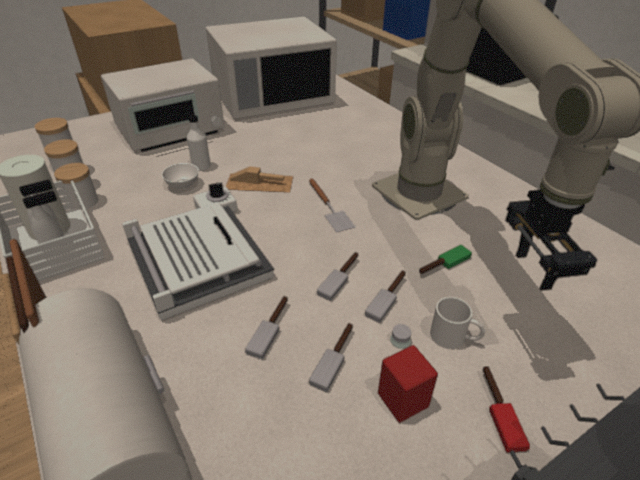

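Scene: four grey cassettes with brown handles in the top view at about (221,192), (265,175), (243,255) and (281,242). The green one at (251,310) and the red one at (140,257) are the look-alikes. The spatula at (365,287) is something else. The press is at (355,160), the knob at (413,198) and the wedge on its mat at (432,252). I'll enlarge to confirm.

```bash
python3 - <<'E'
from h import *
import pickle
c=pickle.load(open("top.pkl","rb"))
save(c,"topA.png",(140,140,320,280),4.4)
save(c,"topB.png",(300,100,500,240),4)
E
```

```text
(no output)
```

View pics/topA.png

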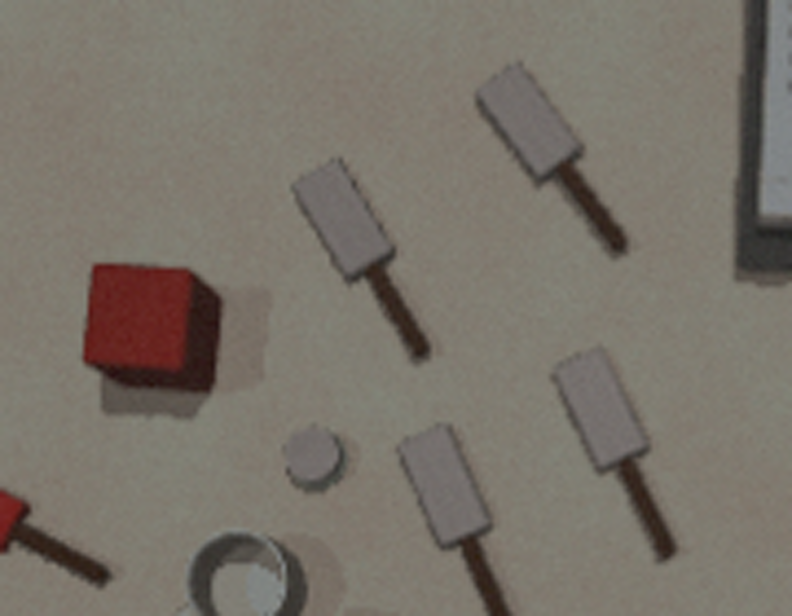

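View pics/topB.png

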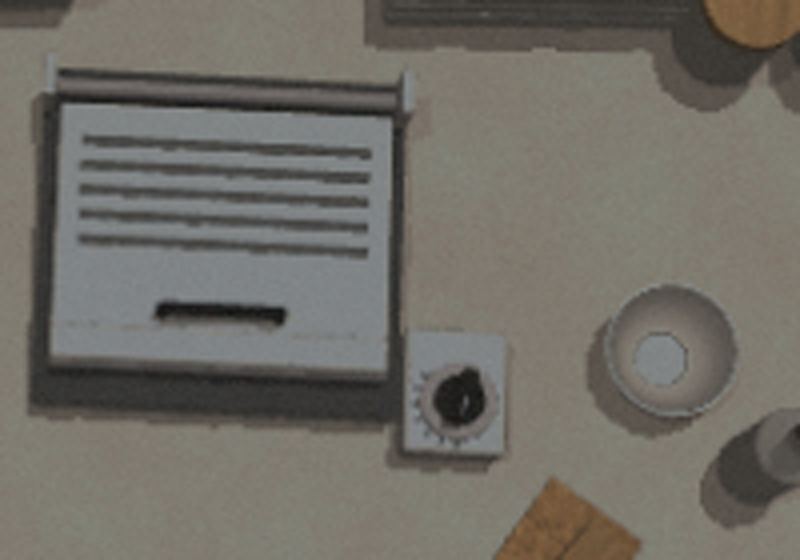

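```bash
python3 - <<'E'
from h import *
import pickle
c=pickle.load(open("top.pkl","rb"))
A=lambda p:(p[0]/4.4+140-.4,p[1]/4.4+140-.4)
B=lambda p:(p[0]/4+300-.4,p[1]/4+100-.4)
S={'a':[(338,157),(392,255),(349,280),(293,186)],'b':[(518,62),(582,152),(541,184),(476,95)],'c':[(446,424),(491,525),(447,549),(400,447)],'d':[(603,346),(648,448),(603,472),(554,371)]}
for k,v in S.items():
    P=[back(c,A(p),.024)[:2] for p in v]
    P=np.array(P);ctr=P.mean(0);ax=(P[0]+P[3]-P[1]-P[2])/2;L=np.linalg.norm(ax);W=np.linalg.norm((P[0]+P[1]-P[2]-P[3])/2)
    u=ax/L;print(k,'ctr',ctr.round(3),'L',L.round(3),'W',W.round(3),'yaw',np.degrees(np.arctan2(u[1],u[0])).round(1),'grip',(ctr-.09*u).round(3))
H=np.array([back(c,B(p),.050)[:2] for p in [(408,330),(505,335),(503,455),(402,448)]])
print('housing',H.round(3),H.mean(0).round(3),np.linalg.norm(H[0]-H[1]),np.linalg.norm(H[0]-H[3]))
Ar=np.array([back(c,B(p),.076)[:2] for p in [(62,103),(392,116),(387,380),(52,357)]])
print('arm',Ar.round(3))
for a,b in((0,1),(3,2)): d=Ar[a]-Ar[b];print(np.linalg.norm(d),np.degrees(np.arctan2(-d[0],d[1])))
d=Ar[0]-Ar[3];print('depth',np.linalg.norm(d),np.degrees(np.arctan2(d[1],d[0])))
print('knob',back(c,B((460,400)),.09),back(c,B((458,403)),.06))
print('plate',[back(c,B(p),.04).round(3)[:2] for p in [(32,402),(402,425)]])
for n,p,z in [('salt',(210,244),.035),('mug',(196,272),.09),('tin',(174,212),.12),('bowl',(467,187),.05),('spray',(490,214),.1),('mat',(432,252),.004),('m1',(439,220),.004),('m2',(461,238),.004),('m3',(426,285),.004),('m4',(403,268),.004),('wedge hi',(418,268),.04),('wedge lo',(446,238),.04)]: print(n,back(c,p,z).round(3))
E
```

```text
a ctr [0.641 0.425] L 0.091 W 0.041 yaw 30.4 grip [0.564 0.379]
b ctr [0.72  0.277] L 0.09 W 0.042 yaw 35.6 grip [0.647 0.225]
c ctr [0.428 0.339] L 0.088 W 0.04 yaw 25.0 grip [0.346 0.301]
d ctr [0.489 0.217] L 0.089 W 0.042 yaw 25.0 grip [0.408 0.179]
housing [[ 0.663 -0.216]
 [ 0.659 -0.301]
 [ 0.554 -0.297]
 [ 0.559 -0.209]] [ 0.609 -0.256] 0.08479339965852856 0.10404743287452559
arm [[ 0.857  0.084]
 [ 0.847 -0.202]
 [ 0.613 -0.193]
 [ 0.632  0.092]]
0.2863489486807308 -1.9759275599186343
0.286183863789984 -3.784849315266361
depth 0.22471633361293458 -2.1651581006198617
knob [ 0.59366721 -0.25308454  0.09      ] [ 0.59700239 -0.25684041  0.06      ]
plate [array([0.6  , 0.109]), array([ 0.581, -0.211])]
salt [0.448 0.445 0.035]
mug [0.347 0.481 0.09 ]
tin [0.545 0.554 0.12 ]
bowl [ 0.648 -0.446  0.05 ]
spray [ 0.544 -0.508  0.1  ]
mat [ 0.425 -0.327  0.004]
m1 [ 0.538 -0.354  0.004]
m2 [ 0.474 -0.431  0.004]
m3 [ 0.309 -0.303  0.004]
m4 [ 0.368 -0.223  0.004]
wedge hi [ 0.366 -0.269  0.04 ]
wedge lo [ 0.469 -0.369  0.04 ]
```

Request:
drive_tool(
  series=[
    [[2.5, -4.7, 1.5], 0],
    [[2.5, -4.7, 1.5], 0],
    [[2.5, -4.7, 1.5], 0],
    [[2.5, -4.7, 1.5], 0],
    [[2.5, -4.7, 1.5], 0],
    [[2.5, -4.7, 1.5], 0],
    [[2.5, -4.7, 1.5], 0],
    [[2.5, -4.7, 1.5], 0],
    [[0, -4, 0], 0],
    [[0, -4, 0], 0],
  ],
  hand=0.4,
)

```text
time: 1.35
ee_pos: [0.4484, 0.116, 0.3504]
eef_rot: [0.203, 0.979, -0.0, -0.0]
ft_force: [1.3, -0.3, 0.8]
width: 0.0524
grip_force: 0.0
```

Request:
drive_tool(
  series=[
    [[-0.5, -4, 0], -1.4],
    [[-0.5, -4, 0], -1.4],
    [[-0.5, -4, 0], -1.4],
    [[-0.5, -4, 0], -1.4],
    [[-0.5, -4, 0], -1.4],
    [[-0.5, -4, 0], -1.4],
    [[-0.5, -4, 0], -1.4],
    [[-0.5, -4, 0], -1.4],
    [[-0.5, -4, 0], -1.4],
    [[0, 0, 0], -1.4],
  ],
)

```text
time: 2.6
ee_pos: [0.4022, -0.2452, 0.3505]
eef_rot: [0.324, 0.946, -0.0, -0.0]
ft_force: [-0.9, 0.6, -0.6]
width: 0.052
grip_force: 0.0
```

```bash
python3 - <<'E'
from h import *
import pickle
c=wristcam();pickle.dump(c,open("w1.pkl","wb"));save(c,"w1.png")
print(r.read_state(),c["mount"],c["intrinsics"])
t=pickle.load(open("top.pkl","rb"))
E
```

```text
{'time': 2.65, 'joint_positions': array([-0.38862691, -0.12626487,  0.7692561 ,  1.67595318,  0.08764109,
        1.55716499,  1.28836155]), 'joint_vel': array([-0.02167933, -0.00377236, -0.0461458 ,  0.0102582 , -0.00580977,
        0.00137325,  0.02121412]), 'joint_torque': array([  1.80785805, -18.6621058 ,  -1.57637481, -40.24533391,
         0.35466014,   0.04734249,   0.70589444]), 'ee_pos': array([ 0.40293766, -0.24322289,  0.35035267]), 'eef_rot': array([ 3.23014675e-01,  9.46393919e-01,  5.06098993e-05, -2.60451474e-04]), 'ft_force': array([ 0.32607389,  0.13430767, -0.70735664]), 'torque': array([-0.00755721, -0.01547989,  0.00891125]), 'grip_force': 0.0, 'width': 0.05222699633141681} [[-2.68928091e-04 -9.69633131e-01 -2.44563938e-01  6.71649723e-02]
 [ 9.99999714e-01 -4.33586576e-04  6.19436766e-04  1.69842801e-04]
 [-7.06666051e-04 -2.44563701e-01  9.69632970e-01 -1.54075993e-01]
 [ 0.00000000e+00  0.00000000e+00  0.00000000e+00  1.00000000e+00]] [[396.19517304   0.         322.5724879 ]
 [  0.         396.19517304 236.31233404]
 [  0.           0.           1.        ]]
```

View pics/w1.png

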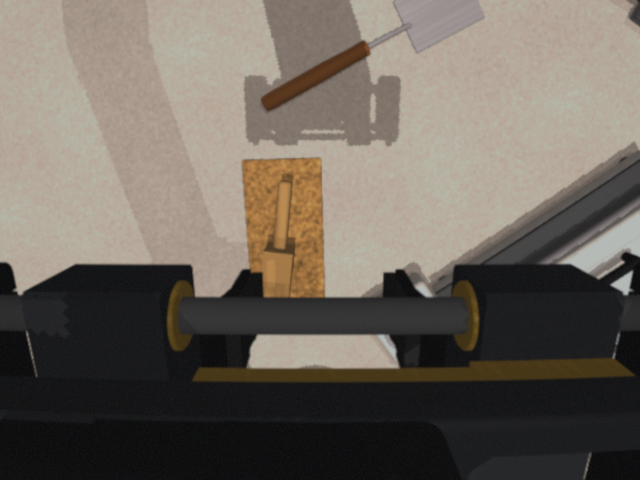

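The wrist view shows the wedge on the mat, with its handle end at (287,178) and the handle/block joint at (281,245). The nose points away from the robot.

```bash
python3 - <<'E'
from h import *
import pickle
c=pickle.load(open("w1.pkl","rb"))
a=back(c,(287,178),.037);b=back(c,(280.5,246),.037)
u=(b-a)/np.linalg.norm(b-a);print(a,b,np.linalg.norm(b-a),np.degrees(np.arctan2(u[1],u[0])),'grip',b-u*.045)
for l,rr in(((269,240),(295,240)),): pass
print('block back L,R top',back(c,(265,247),.048),back(c,(296,252),.048))
M=[back(c,p,.004) for p in((243,160),(321,158),(324,297))];print('mat',M)
print(np.degrees(np.arctan2(*(M[2]-M[1])[[1,0]])))
E
```

```text
[ 0.36106022 -0.26577191  0.037     ] [ 0.42063561 -0.32429712  0.037     ] 0.08351303848735411 -44.49052442757346 grip [ 0.38853413 -0.29276151  0.037     ]
block back L,R top [ 0.40852435 -0.33695665  0.048     ] [ 0.43616169 -0.31147542  0.048     ]
mat [array([ 0.31062984, -0.2994291 ,  0.004     ]), array([ 0.36854654, -0.2211187 ,  0.004     ]), array([ 0.51746995, -0.33167314,  0.004     ])]
-36.58862991844863
```

Request:
drive_tool(
  series=[
    [[-0.2, -0.7, -4.2], -1],
    [[-0.2, -0.7, -4.2], -1],
    [[-0.2, -0.7, -4.2], -1],
    [[-0.2, -0.7, -4.2], -1],
    [[-0.2, -0.7, -4.2], -1],
    [[-0.2, -0.7, -4.2], -1],
    [[-0.2, -0.8, -4.2], -1],
    [[0, 0, -2.4], 0],
    [[0, 0, -1.4], 0],
    [[0, 0, 0], 0],
  ],
)

```text
time: 3.9
ee_pos: [0.3894, -0.2916, 0.0181]
eef_rot: [0.378, 0.926, 0.0, -0.001]
ft_force: [0.0, -0.9, 1.3]
width: 0.0523
grip_force: 0.0
```

Request:
drive_tool(
  series=[
    [[0, 0, 0], 0],
    [[0, 0, 0], 0],
    [[0, 0, 0], 0],
    [[0, 0, 0], 0],
    [[0, 0, 0], 0],
    [[0, 0, 0], 0],
    [[0, 0, 0.5], 0],
    [[0, 0, 1], 0],
    [[0, 0, 2], 0],
    [[0, 0, 2.5], 0],
  ],
  hand=1,
  newtons=40,
)

```text
time: 5.15
ee_pos: [0.3891, -0.2924, 0.0795]
eef_rot: [0.378, 0.926, -0.0, -0.0]
ft_force: [0.1, -0.1, -1.8]
width: 0.0155
grip_force: 39.6
```

```bash
python3 - <<'E'
from h import *
s=r.read_state();print(s["ee_pos"],s["width"],s["ft_force"])
c=wristcam();save(c,"w2.png",(120,120,520,420),1.6)
E
```

```text
[ 0.38909747 -0.29244092  0.07946058] 0.015473519774831817 [ 0.11731039 -0.06504104 -1.80939402]
```

View pics/w2.png

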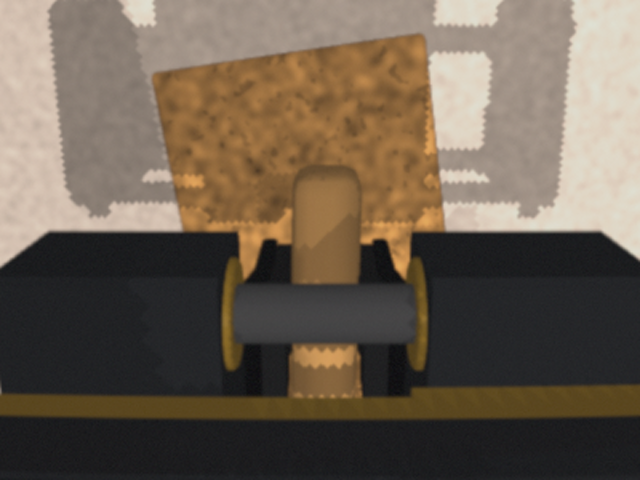

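The wedge is held straight in the jaws (handle end at crop (326,170)), with an opening of 15.5 mm.

Request:
drive_tool(
  series=[
    [[0, 0, 3.5], 0],
    [[0, 0, 3.5], 0],
    [[1.1, 4.6, 0], 5.2],
    [[1.1, 4.6, 0], 5.2],
    [[1.1, 4.6, 0], 5.2],
    [[1.1, 4.6, 0], 5.2],
    [[1.1, 4.6, 0], 5.2],
    [[1.1, 4.6, 0], 5.2],
    [[1.1, 4.6, 0], 5.2],
    [[1.1, 4.4, 0], 4.8],
  ],
)

```text
time: 6.45
ee_pos: [0.4776, 0.075, 0.149]
eef_rot: [0.027, 1.0, 0.0, 0.0]
ft_force: [0.8, -0.1, -1.6]
width: 0.0159
grip_force: 39.8
```

Request:
drive_tool(
  series=[
    [[0, 0, 0], 0],
    [[0, 0, -2], 0],
    [[0, 0, -2], 0],
    [[0, 0, -2], 0],
    [[0, 0, -1.5], 0],
    [[0, 0, -1], 0],
    [[0, 0, -0.6], 0],
    [[0, 0, -0.3], 0],
    [[0, 0, 0], 0],
    [[0, 0, 0], 0],
  ],
)

```text
time: 7.7
ee_pos: [0.4778, 0.0736, 0.055]
eef_rot: [0.028, 1.0, 0.0, 0.0]
ft_force: [0.1, -0.1, 0.3]
width: 0.0159
grip_force: 39.8
```

```bash
python3 - <<'E'
from h import *
s=r.read_state();print(s["ee_pos"],s["width"],s["ft_force"],s["eef_rot"])
c=vision.camera("scene");save(c,"s2.png",(100,100,400,325),2.6)
c=vision.camera("top");save(c,"t2.png",(290,90,450,210),4)
E
```

```text
[0.47775141 0.07360773 0.05497589] 0.01593272491428125 [ 0.09744282 -0.08011199  0.31930334] [2.81270911e-02 9.99604279e-01 2.02312720e-04 3.33036016e-04]
```

View pics/s2.png

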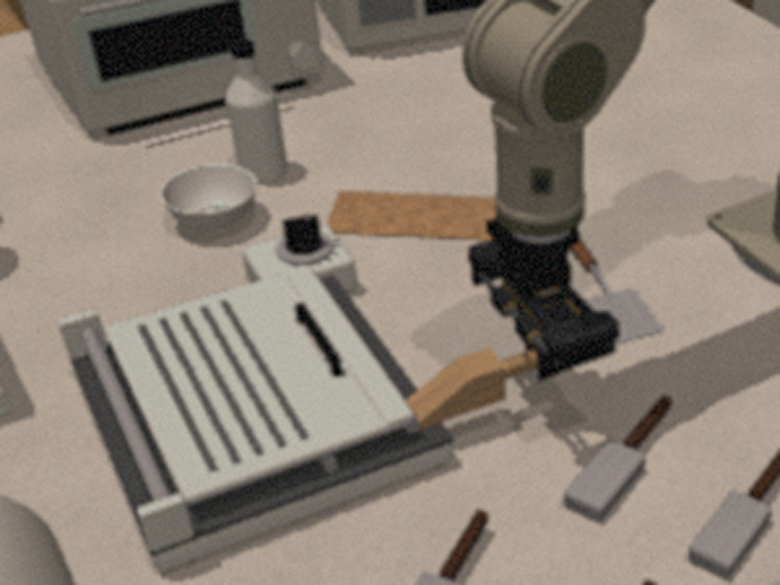

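Request:
drive_tool(
  series=[
    [[0, 0, 0.05], 0],
    [[1, -0.05, 0], 0],
    [[1, -0.06, 0], 0],
    [[1, -0.05, 0], 0],
    [[1, -0.06, 0], 0],
    [[1, -0.05, 0], 0],
    [[1, -0.06, 0], 0],
    [[1, -0.05, 0], 0],
    [[0, 0, 0], 0],
    [[0, 0, 0], 0],
  ],
)

```text
time: 9.05
ee_pos: [0.5476, 0.07, 0.0548]
eef_rot: [0.028, 1.0, 0.0, -0.0]
ft_force: [-1.6, 2.0, 0.4]
width: 0.0155
grip_force: 39.9
```

Request:
drive_tool(
  series=[
    [[0.6, -0.03, 0], 0],
    [[0.6, -0.04, 0], 0],
    [[0.4, -0.02, 0], 0],
    [[0.3, -0.02, 0], 0],
    [[0.2, -0.01, 0], 0],
    [[0.2, -0.01, 0], 0],
    [[0.2, -0.01, 0], 0],
    [[0, 0, 0], 0],
    [[0, 0, 0], 0],
    [[0, 0, 0], 0],
  ],
)

```text
time: 10.3
ee_pos: [0.5679, 0.0688, 0.0544]
eef_rot: [0.028, 1.0, 0.0, -0.005]
ft_force: [-27.4, 2.2, 21.8]
width: 0.0158
grip_force: 40.0
```

```bash
python3 - <<'E'
from h import *
s=r.read_state();print(s["ee_pos"],s["width"],s["ft_force"],s["eef_rot"])
c=wristcam();save(c,"w3.png",(120,120,520,420),1.6)
c=vision.camera("scene");save(c,"s3.png",(100,150,340,330),3)
E
```

```text
[0.56790269 0.0688301  0.05444606] 0.015800120738515593 [-27.35455023   2.16354296  21.79546237] [ 2.79020737e-02  9.99596376e-01  3.96557722e-04 -5.32934854e-03]
```

View pics/s3.png

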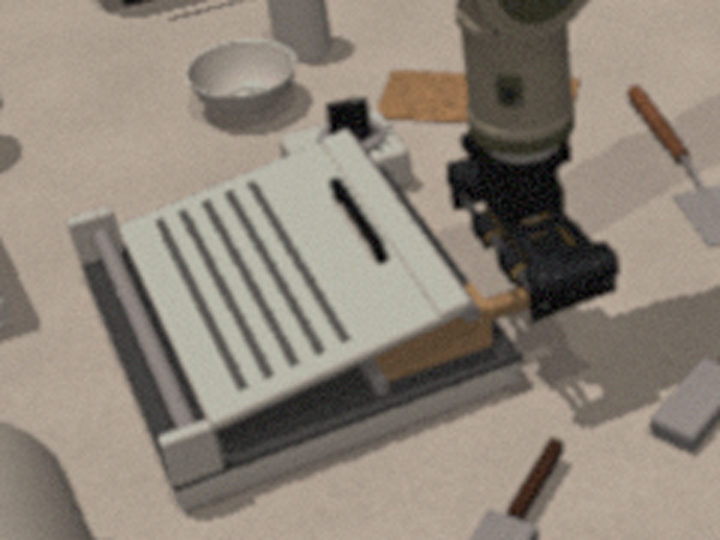

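Nose is against the stop with the arm up on the wedge's flat top (wedge at about (430,350) in the crop). Relax, release, and raise.

Request:
drive_tool(
  series=[
    [[-0.2, 0.01, 0], 0],
    [[-0.2, 0.01, 0], 0],
    [[0, 0, 0], 0],
    [[0, 0, 0], 0],
    [[0, 0, 0], 0],
    [[0, 0, 0], 0],
    [[0, 0, 0], 0],
    [[0, 0, 0], 0],
    [[0, 0, 0], 0],
    [[0, 0, 0], 0],
  ],
)

```text
time: 11.65
ee_pos: [0.5679, 0.0687, 0.0547]
eef_rot: [0.028, 1.0, 0.0, -0.001]
ft_force: [-5.9, 1.1, 2.3]
width: 0.0155
grip_force: 40.0
```

Request:
drive_tool(
  series=[
    [[0, 0, 0], 0],
    [[0, 0, 0], 0],
    [[0, 0, 0], 0],
    [[0, 0, 0], 0],
    [[0, 0, 1], 0],
    [[0, 0, 3], 0],
    [[0, 0, 4], 0],
    [[-1, 0, 4], 0],
    [[-4, 1, 3], 0],
    [[-4, 2, 0], 3],
  ],
  hand=0.55,
)

```text
time: 12.9
ee_pos: [0.4789, 0.0981, 0.2079]
eef_rot: [0.003, 1.0, 0.001, 0.002]
ft_force: [-0.5, 1.7, 0.1]
width: 0.0391
grip_force: 0.0
```

```bash
cat > det.py <<'E'
from h import *
def det(c):
    im=c["color"].astype(int);R,G,B=im[...,0],im[...,1],im[...,2]
    m=((R-B>15)&(R<110)&(G<75)).astype(np.uint8);m[:140]=0;m[340:]=0;m[:,:195]=0;m[:,310:]=0
    n,l,st,ce=cv2.connectedComponentsWithStats(m)
    out=[]
    for i in range(1,n):
        if 25<st[i,4]<400:
            ys,xs=np.where(l==i);P=np.array([back(c,(x,y),.025)[:2] for x,y in zip(xs,ys)])
            ctr=P.mean(0);w,v=np.linalg.eigh(np.cov(P.T));u=v[:,1];u=u*np.sign(u[0])
            out.append((ctr.round(3),np.degrees(np.arctan2(u[1],u[0])).round(1),(np.sqrt(w[1]*12)).round(3),st[i,4],ce[i].round(0)))
    return out
if __name__=="__main__":
    import pickle
    for o in det(pickle.load(open("top.pkl","rb"))):print(*o)
    print("now")
    s=r.read_state();print(s["ee_pos"],s["eef_rot"],s["width"])
    c=vision.camera("top");pickle.dump(c,open("topn.pkl","wb"))
    for o in det(c):print(*o)
E
python3 det.py
```

```text
[0.653 0.226] 35.7 0.082 81 [274. 186.]
[0.57  0.381] 32.0 0.08 87 [230. 209.]
[0.412 0.181] 25.3 0.083 86 [287. 255.]
[0.35  0.305] 24.4 0.082 95 [250. 273.]
[0.233 0.309] 0.8 0.083 84 [249. 307.]
[0.21  0.438] 72.0 0.044 27 [211. 313.]
[0.164 0.345] 3.2 0.041 30 [238. 327.]
now
[0.47894479 0.09808776 0.2079219 ] [2.67458771e-03 9.99993608e-01 9.30639137e-04 2.18262625e-03] 0.039103414554518795
[0.654 0.227] 35.9 0.082 86 [274. 186.]
[0.57 0.38] 31.9 0.08 90 [230. 210.]
[0.438 0.109] 10.2 0.052 30 [308. 247.]
[0.351 0.306] 24.8 0.08 88 [250. 272.]
[0.232 0.308] -0.2 0.083 83 [249. 307.]
```

Request:
drive_tool(
  series=[
    [[-1.15, 1.37, -2], 4.2],
    [[-1.15, 1.37, -2], 4.2],
    [[-1.15, 1.37, -2], 4.2],
    [[-1.15, 1.37, -2], 4.2],
    [[-1.15, 1.37, -2], 4.2],
    [[-1.15, 1.35, -2], 4.2],
    [[0, 0, -4], 0],
    [[0, 0, -2.4], 0],
    [[0, 0, -1.2], 0],
    [[0, 0, 0], 0],
  ],
)

```text
time: 14.2
ee_pos: [0.4098, 0.1805, 0.0094]
eef_rot: [-0.216, 0.976, 0.0, -0.0]
ft_force: [0.1, -0.6, 0.6]
width: 0.0387
grip_force: 0.0
```

Request:
drive_tool(
  series=[
    [[0, 0, 0], 0],
    [[0, 0, 0], 0],
    [[0, 0, 0], 0],
    [[0, 0, 0], 0],
    [[0, 0, 0], 0],
    [[0, 0, 1], 0],
    [[0, 0, 2.5], 0],
    [[0, 0, 3.5], 0],
    [[0, 0, 3.5], 0],
    [[0, 0, 3.5], 0],
  ],
  hand=1,
  newtons=45,
)

```text
time: 15.45
ee_pos: [0.4091, 0.1802, 0.1506]
eef_rot: [-0.216, 0.976, 0.0, -0.0]
ft_force: [0.9, 0.3, -1.3]
width: 0.013
grip_force: 45.0
```

Request:
drive_tool(
  series=[
    [[0.7, -4.2, 0], -3.5],
    [[0.7, -4.2, 0], -3.5],
    [[0.7, -4.2, 0], -3.5],
    [[0.7, -4.2, 0], -3.5],
    [[0.7, -4.2, 0], -3.5],
    [[0.7, -4.2, 0], -3.5],
    [[0.7, -4.2, 0], -3.5],
    [[0.7, -4.3, 0], -3.7],
    [[0, 0, 0], 0],
    [[0, 0, 0], 0],
  ],
)

```text
time: 16.7
ee_pos: [0.4651, -0.1561, 0.1491]
eef_rot: [0.028, 1.0, 0.0, -0.0]
ft_force: [0.9, 0.7, -1.4]
width: 0.013
grip_force: 45.0
```

```bash
python3 - <<'E'
from h import *
s=r.read_state();print(s["ee_pos"],s["width"],s["ft_force"],s["eef_rot"])
c=vision.camera("scene");save(c,"s4.png",(100,60,340,270),2.8)
c=wristcam();save(c,"w4.png",(120,120,520,420),1.6)
E
```

```text
[ 0.46512728 -0.15608918  0.14909707] 0.013031601039678885 [ 0.85277386  0.651302   -1.3558971 ] [ 2.80362861e-02  9.99606822e-01  2.48708248e-04 -3.24723271e-04]
```

View pics/s4.png

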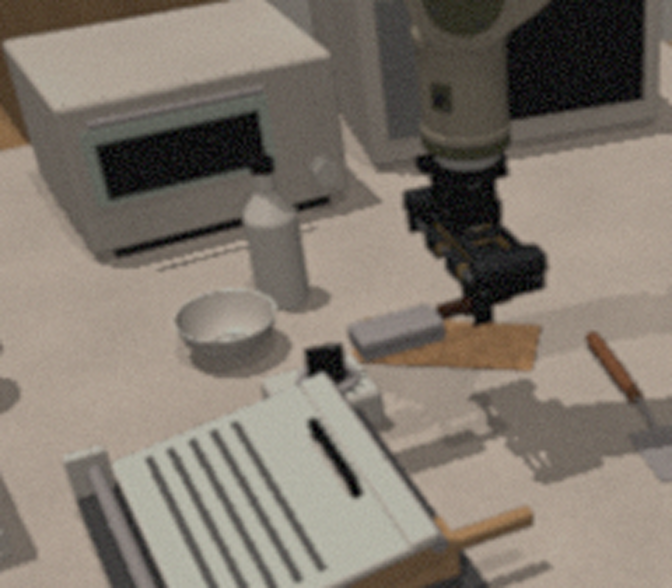

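The cassette hangs level in the jaws (slab at (397,333) in the crop). Lower and slide in.

Request:
drive_tool(
  series=[
    [[0, -0.1, -2], 0],
    [[0, 0, -2], 0],
    [[0, 0, -2], 0],
    [[0, 0, -2], 0],
    [[0, 0, -1.2], 0],
    [[0, 0, -0.6], 0],
    [[1, -0.06, 0], 0],
    [[1, -0.05, 0], 0],
    [[1, -0.06, 0], 0],
    [[1, -0.05, 0], 0],
  ],
)

```text
time: 18.05
ee_pos: [0.5064, -0.1598, 0.0513]
eef_rot: [0.028, 1.0, -0.0, 0.0]
ft_force: [-0.4, 0.9, -1.8]
width: 0.0133
grip_force: 44.9
```

Request:
drive_tool(
  series=[
    [[1, -0.06, 0], 0],
    [[1, -0.05, 0], 0],
    [[1, -0.06, 0], 0],
    [[1, -0.05, 0], 0],
    [[0.6, -0.05, 0], 0],
    [[0.4, -0.02, 0], 0],
    [[0.2, -0.01, 0], 0],
    [[0.2, -0.01, 0], 0],
    [[0, 0, 0], 0],
    [[0, 0, 0], 0],
  ],
)

```text
time: 19.3
ee_pos: [0.5593, -0.1627, 0.0511]
eef_rot: [0.028, 1.0, 0.0, -0.0]
ft_force: [0.3, 0.2, -2.0]
width: 0.0133
grip_force: 44.9
```

Request:
drive_tool(
  series=[
    [[0.2, -0.01, 0], 0],
    [[0.2, -0.01, 0], 0],
    [[0.2, -0.01, 0], 0],
    [[0.1, -0.01, 0], 0],
    [[0.1, 0, 0], 0],
    [[0.1, 0, 0], 0],
    [[0, 0, 0], 0],
    [[0, 0, 0], 0],
    [[0, 0, 0], 0],
    [[0, 0, 0], 0],
  ],
)

```text
time: 20.55
ee_pos: [0.5684, -0.1632, 0.0511]
eef_rot: [0.028, 1.0, 0.0, -0.0]
ft_force: [-0.3, -1.0, -1.8]
width: 0.0132
grip_force: 44.9
```

Request:
drive_tool(
  series=[
    [[0.1, 0, 0], 0],
    [[0.1, -0.01, 0], 0],
    [[0.1, 0, 0], 0],
    [[0.1, -0.01, 0], 0],
    [[0.1, 0, 0], 0],
    [[0.1, 0, 0], 0],
    [[0, 0, 0], 0],
    [[0, 0, 0], 0],
    [[0, 0, 0], 0],
    [[0, 0, 0], 0],
  ],
)

```text
time: 21.8
ee_pos: [0.5725, -0.1637, 0.0504]
eef_rot: [0.029, 1.0, 0.0, -0.002]
ft_force: [-7.9, -0.1, 0.9]
width: 0.0134
grip_force: 45.0
```

```bash
python3 - <<'E'
from h import *
s=r.read_state();print(s["ee_pos"],s["width"],s["ft_force"],s["eef_rot"])
c=vision.camera("scene");save(c,"s5.png",(130,120,330,270),3.5)
c=vision.camera("top");save(c,"t5.png",(290,90,450,210),4.5)
E
```

```text
[ 0.57246481 -0.16371571  0.05039259] 0.013388731828202395 [-7.8872872  -0.09955789  0.89071914] [ 2.85200855e-02  9.99591315e-01  2.13950538e-04 -1.93939711e-03]
```

View pics/s5.png

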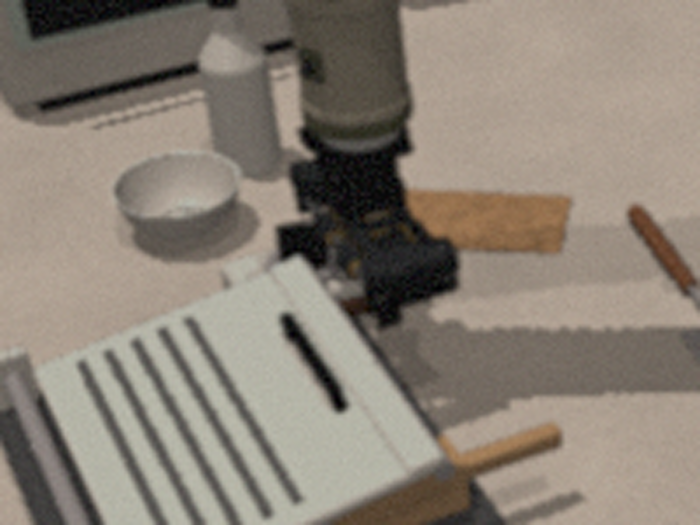

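Request:
drive_tool(
  series=[
    [[-0.15, 0.01, -0.05], 0],
    [[0, 0, 0], 0],
    [[0, 0, 0], 0],
    [[0, 0, 0], 0],
    [[0, 0, 0], 0],
    [[0, 0, 0], 0],
    [[0, 0, 0], 0],
    [[0, 0, 0], 0],
    [[0, 0, 0], 0],
    [[0, 0, 0], 0],
  ],
  hand=0.55,
)

```text
time: 23.15
ee_pos: [0.573, -0.1633, 0.0506]
eef_rot: [0.028, 1.0, 0.0, 0.0]
ft_force: [-0.2, 0.1, -0.0]
width: 0.0391
grip_force: 0.0
```

Request:
drive_tool(
  series=[
    [[0, 0, 1], 0],
    [[0, 0, 3], 0],
    [[0, 0, 4], 0],
    [[-1, 0, 4], 0],
    [[-4, 1, 3], 0],
    [[-4, 3, 0], 3.5],
    [[-3, 4, 0], 3.5],
    [[-2, 4.5, 0], 3.5],
    [[-1, 5, 0], 3.5],
    [[0, 5, 0], 3.5],
  ],
)

```text
time: 24.4
ee_pos: [0.4224, 0.063, 0.2016]
eef_rot: [-0.125, 0.992, 0.001, 0.001]
ft_force: [1.2, -0.7, 0.7]
width: 0.039
grip_force: 0.0
```

```bash
python3 det.py | sed -n '/now/,$p'; python3 - <<'E'
from h import *
import pickle
c=pickle.load(open("topn.pkl","rb"));save(c,"t6.png",(290,90,450,210),4.5)
E
```

```text
now
[0.42242148 0.06298268 0.20162943] [-1.24930985e-01  9.92164550e-01  9.92085619e-04  8.77426769e-04] 0.03903281560700332
[0.653 0.226] 35.6 0.08 83 [274. 186.]
[0.569 0.38 ] 32.0 0.08 90 [230. 210.]
[0.35  0.305] 23.7 0.08 85 [250. 273.]
[0.231 0.308] -0.5 0.082 82 [249. 307.]
```

View pics/t6.png

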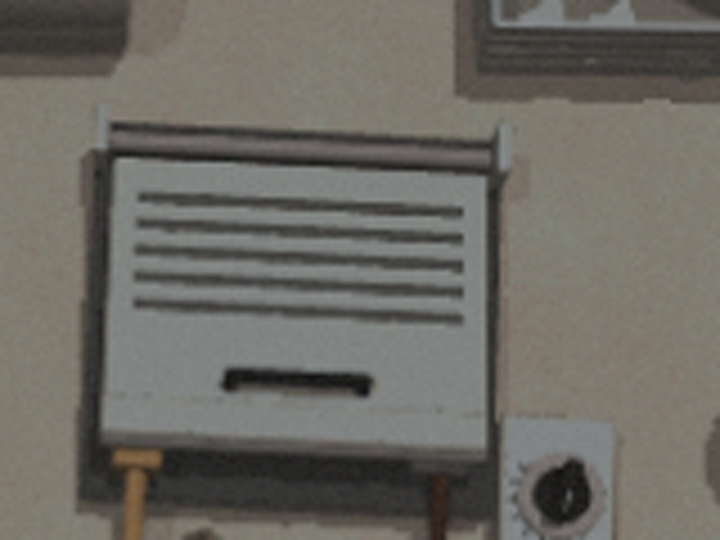

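All is in place: the wedge handle is at (135,480) and cassette 1's handle at (437,500), with the arm still up. Next is the cassette at (0.348, 0.304).

Request:
drive_tool(
  series=[
    [[-1.24, 4, -1.8], 1.7],
    [[-1.24, 4, -1.8], 1.7],
    [[-1.24, 4, -1.8], 1.7],
    [[-1.24, 4, -1.8], 1.7],
    [[-1.24, 4, -1.8], 1.7],
    [[-1.24, 4.1, -1.8], 1.7],
    [[0, 0, -4], 0],
    [[0, 0, -3], 0],
    [[0, 0, -1.4], 0],
    [[0, 0, 0], 0],
  ],
)

```text
time: 25.7
ee_pos: [0.3491, 0.3027, 0.0092]
eef_rot: [-0.212, 0.977, 0.0, 0.0]
ft_force: [0.8, 0.2, 0.1]
width: 0.0393
grip_force: 0.0
```

Request:
drive_tool(
  series=[
    [[0, 0, 0], 0],
    [[0, 0, 0], 0],
    [[0, 0, 0], 0],
    [[0, 0, 0], 0],
    [[0, 0, 0], 0],
    [[0, 0, 1], 0],
    [[0, 0, 2.5], 0],
    [[0, 0, 3.5], 0],
    [[0, 0, 3.5], 0],
    [[0, 0, 3.5], 0],
  ],
  hand=1,
)

```text
time: 26.95
ee_pos: [0.3483, 0.3024, 0.1502]
eef_rot: [-0.212, 0.977, 0.0, -0.0]
ft_force: [1.2, -0.1, -2.3]
width: 0.0135
grip_force: 45.0
```

Request:
drive_tool(
  series=[
    [[1.38, -4.5, 0], -3.05],
    [[1.38, -4.5, 0], -3.05],
    [[1.38, -4.5, 0], -3.05],
    [[1.38, -4.5, 0], -3.05],
    [[1.38, -4.5, 0], -3.05],
    [[1.38, -4.5, 0], -3.05],
    [[1.38, -4.5, 0], -3.05],
    [[1.38, -4.5, 0], -3.05],
    [[1.38, -4.5, 0], -3.05],
    [[0, 0, 0], 0],
  ],
)

```text
time: 28.2
ee_pos: [0.4727, -0.1059, 0.1491]
eef_rot: [0.029, 1.0, -0.001, 0.0]
ft_force: [0.0, 1.1, -1.4]
width: 0.0134
grip_force: 45.0
```

Request:
drive_tool(
  series=[
    [[0, 0.35, -2], 0],
    [[0, 0, -2], 0],
    [[0, 0, -2], 0],
    [[0, 0, -2], 0],
    [[0, 0, -1.2], 0],
    [[0, 0, -0.6], 0],
    [[1, -0.06, 0], 0],
    [[1, -0.05, 0], 0],
    [[1, -0.06, 0], 0],
    [[1, -0.05, 0], 0],
  ],
)

```text
time: 29.45
ee_pos: [0.5137, -0.101, 0.0507]
eef_rot: [0.026, 1.0, -0.0, 0.0]
ft_force: [0.5, -0.0, -0.5]
width: 0.0135
grip_force: 45.0
```

Request:
drive_tool(
  series=[
    [[1, -0.06, 0], 0],
    [[1, -0.05, 0], 0],
    [[1, -0.06, 0], 0],
    [[1, -0.05, 0], 0],
    [[0.7, -0.05, 0], 0],
    [[0.5, -0.02, 0], 0],
    [[0.4, -0.02, 0], 0],
    [[0.3, -0.02, 0], 0],
    [[0.3, -0.01, 0], 0],
    [[0, 0, 0], 0],
  ],
)

```text
time: 30.7
ee_pos: [0.5749, -0.1044, 0.0506]
eef_rot: [0.026, 1.0, 0.0, 0.0]
ft_force: [-0.5, 0.1, -0.9]
width: 0.013
grip_force: 45.0
```

Request:
drive_tool(
  series=[
    [[0.1, -0.01, 0], 0],
    [[0.1, 0, 0], 0],
    [[0.1, -0.01, 0], 0],
    [[0.1, 0, 0], 0],
    [[0.1, 0, 0], 0],
    [[0.1, 0, 0], 0],
    [[0, 0, 0], 0],
    [[0, 0, 0], 0],
    [[0, 0, 0], 0],
    [[0, 0, 0], 0],
  ],
)

```text
time: 31.95
ee_pos: [0.5754, -0.1051, 0.0487]
eef_rot: [0.027, 1.0, 0.0, -0.005]
ft_force: [-20.5, 0.2, 3.6]
width: 0.0136
grip_force: 45.0
```

Request:
drive_tool(
  series=[
    [[-0.45, 0.03, 0], 0],
    [[0, 0, 0], 0],
    [[0, 0, 0], 0],
    [[0, 0, 0], 0],
    [[0, 0, 0], 0],
    [[0, 0, 0], 0],
    [[0, 0, 0], 0],
    [[0, 0, 1], 0],
    [[0, 0, 3], 0],
    [[0, 0, 4], 0],
  ],
  hand=0.55,
)

```text
time: 33.2
ee_pos: [0.5757, -0.1043, 0.1315]
eef_rot: [0.026, 1.0, -0.0, -0.001]
ft_force: [1.1, -0.6, -0.0]
width: 0.0393
grip_force: 0.0
```

Request:
drive_tool(
  series=[
    [[0, 0, 4], 0],
    [[0, 0, 3], 0],
    [[0.95, 4.1, 0], 4.85],
    [[0.95, 4.1, 0], 4.85],
    [[0.95, 4.1, 0], 4.85],
    [[0.95, 4.1, 0], 4.85],
    [[0.95, 4.1, 0], 4.85],
    [[0.95, 4.1, 0], 4.85],
    [[0.95, 4.1, 0], 4.85],
    [[0.95, 4.1, 0], 4.85],
  ],
)

```text
time: 34.45
ee_pos: [0.6524, 0.2264, 0.2004]
eef_rot: [-0.31, 0.951, 0.0, -0.0]
ft_force: [-1.0, -0.5, 0.2]
width: 0.0396
grip_force: 0.0
```

```bash
python3 det.py | sed -n '/now/,$p'; python3 - <<'E'
from h import *
c=vision.camera("scene");save(c,"s7.png",(100,140,360,335),2.9)
E
```

```text
now
[0.65241725 0.22635058 0.20035516] [-3.10026712e-01  9.50727830e-01  6.29972885e-05 -1.65326957e-04] 0.03963579166431426
[0.569 0.38 ] 31.2 0.079 91 [230. 210.]
[0.557 0.271] 13.2 0.104 52 [261. 213.]
[0.413 0.173] -69.9 0.128 109 [289. 254.]
[0.232 0.308] -1.5 0.083 88 [249. 307.]
```

View pics/s7.png

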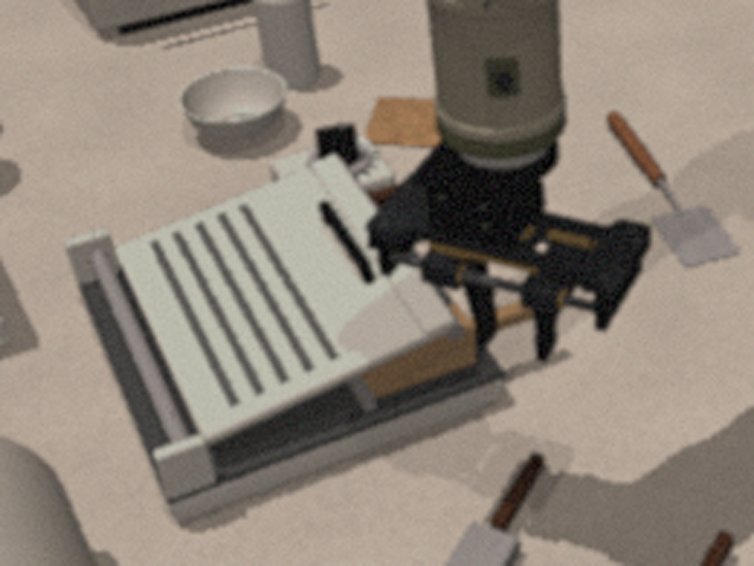

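Wedge and arm are unchanged, and the next cassette's handle is at (517,490) in the crop, where it was before. Grasp it.

Request:
drive_tool(
  series=[
    [[-0.15, -0.2, -4], 0],
    [[0, 0, -4], 0],
    [[0, 0, -4], 0],
    [[0, 0, -3.5], 0],
    [[0, 0, -2.4], 0],
    [[0, 0, -1.2], 0],
    [[0, 0, 0], 0],
    [[0, 0, 0], 0],
    [[0, 0, 0], 0],
    [[0, 0, 0], 0],
  ],
)

```text
time: 35.8
ee_pos: [0.6508, 0.2219, 0.0097]
eef_rot: [-0.308, 0.951, 0.0, 0.0]
ft_force: [0.9, 0.1, 0.7]
width: 0.0394
grip_force: 0.0
```

Request:
drive_tool(
  series=[
    [[0, 0, 0], 0],
    [[0, 0, 0], 0],
    [[0, 0, 0], 0],
    [[0, 0, 0], 0],
    [[0, 0, 0], 0],
    [[0, 0, 1], 0],
    [[0, 0, 2.5], 0],
    [[0, 0, 3.5], 0],
    [[0, 0, 3.5], 0],
    [[0, 0, 3.5], 0],
  ],
  hand=1,
)

```text
time: 37.05
ee_pos: [0.6505, 0.2215, 0.1512]
eef_rot: [-0.307, 0.952, -0.0, -0.0]
ft_force: [0.0, 0.9, -2.6]
width: 0.0135
grip_force: 45.0
```

Request:
drive_tool(
  series=[
    [[-4.4, 0, 1], 0],
    [[-4.4, 0, 1], 0],
    [[-4.4, 0, 1], 0],
    [[-4.4, 0, 1], 0],
    [[0, -4.46, 0], -6.5],
    [[0, -4.46, 0], -6.5],
    [[0, -4.46, 0], -6.5],
    [[0, -4.46, 0], -6.5],
    [[0, -4.46, 0], -6.5],
    [[0, -4.46, 0], -6.8],
  ],
)

```text
time: 38.3
ee_pos: [0.4744, -0.0475, 0.1901]
eef_rot: [0.032, 0.999, 0.001, 0.0]
ft_force: [1.0, 0.0, -1.4]
width: 0.0134
grip_force: 45.0
```

Request:
drive_tool(
  series=[
    [[0, 0, 0], 0],
    [[0, 0, 0], 0],
    [[0, 0, -2], 0],
    [[0, 0, -2], 0],
    [[0, 0, -2], 0],
    [[0, 0, -2], 0],
    [[0, 0, 0], 0],
    [[0, 0, 0], 0],
    [[0, 0, 0], 0],
    [[0, 0, 0], 0],
  ],
)

```text
time: 39.55
ee_pos: [0.4751, -0.0457, 0.1101]
eef_rot: [0.03, 1.0, 0.0, 0.0]
ft_force: [-0.2, -0.0, -2.3]
width: 0.0137
grip_force: 45.0
```

Request:
drive_tool(
  series=[
    [[0, 0.2, -2], 0],
    [[0, 0, -2], 0],
    [[0, 0, -1.2], 0],
    [[0, 0, -0.7], 0],
    [[1, -0.06, 0], 0],
    [[1, -0.05, 0], 0],
    [[1, -0.06, 0], 0],
    [[1, -0.05, 0], 0],
    [[1, -0.06, 0], 0],
    [[1, -0.05, 0], 0],
  ],
)

```text
time: 40.8
ee_pos: [0.5354, -0.0472, 0.0506]
eef_rot: [0.03, 1.0, 0.0, -0.0]
ft_force: [-0.5, 0.1, -1.7]
width: 0.0132
grip_force: 45.0
```

Request:
drive_tool(
  series=[
    [[1, -0.06, 0], 0],
    [[1, -0.05, 0], 0],
    [[0.7, -0.05, 0], 0],
    [[0.5, -0.02, 0], 0],
    [[0.4, -0.02, 0], 0],
    [[0.3, -0.02, 0], 0],
    [[0.3, -0.01, 0], 0],
    [[0.2, -0.01, 0], 0],
    [[0.1, 0, 0], 0],
    [[0, 0, 0], 0],
  ],
)

```text
time: 42.05
ee_pos: [0.5754, -0.0498, 0.0495]
eef_rot: [0.031, 1.0, 0.0, -0.005]
ft_force: [-18.4, 1.1, 8.7]
width: 0.0134
grip_force: 45.0
```

Request:
drive_tool(
  series=[
    [[-0.45, 0.03, 0], 0],
    [[0, 0, 0], 0],
    [[0, 0, 0], 0],
    [[0, 0, 0], 0],
    [[0, 0, 0], 0],
    [[0, 0, 0], 0],
    [[0, 0, 0], 0],
    [[0, 0, 1], 0],
    [[0, 0, 3], 0],
    [[0, 0, 4], 0],
  ],
  hand=0.55,
)

```text
time: 43.3
ee_pos: [0.5748, -0.0494, 0.1315]
eef_rot: [0.03, 1.0, -0.0, -0.001]
ft_force: [0.2, 0.5, -0.1]
width: 0.0391
grip_force: 0.0
```

Request:
drive_tool(
  series=[
    [[0, 0, 4], 0],
    [[0, 1, 3], 0],
    [[0, 5, 0], 4.4],
    [[0, 5, 0], 4.4],
    [[0, 5, 0], 4.4],
    [[0, 5.3, 0], 4.4],
    [[0, 5.3, 0], 4.4],
    [[-0.2, 5.3, 0], 4.4],
    [[-0.2, 5.3, 0], 4.4],
    [[-0.2, 5.3, 0], 4.1],
  ],
)

```text
time: 44.55
ee_pos: [0.5691, 0.3773, 0.2015]
eef_rot: [-0.272, 0.962, 0.0, 0.0]
ft_force: [0.4, 0.1, -0.5]
width: 0.0392
grip_force: 0.0
```

```bash
python3 det.py | sed -n '/now/,$p'; python3 - <<'E'
from h import *
c=vision.camera("scene");save(c,"s8.png",(120,140,400,350),2.8)
E
```

```text
now
[0.5691277  0.37731893 0.20149244] [-2.71870993e-01  9.62333618e-01  9.30852965e-05  4.03529273e-04] 0.039180668584446965
[0.609 0.367] 27.7 0.059 27 [234. 199.]
[0.329 0.301] -76.3 0.127 109 [252. 279.]
```

View pics/s8.png

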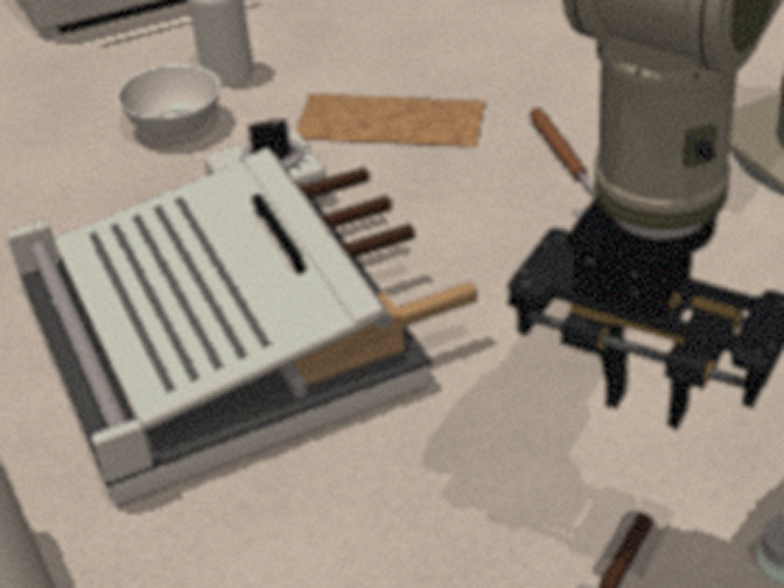

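```bash
python3 - <<'E'
from h import *
c=vision.camera("scene");g=np.array([.567,.379]);a=np.radians(31.7);u=np.array([np.cos(a),np.sin(a)])
for d in(-.04,0,.045):
    p=proj(c,[*(g+d*u),.029]);print(p,((p[0]-120)*2.8,(p[1]-140)*2.8))
E
```

```text
(np.float64(350.98703297995866), np.float64(322.890240861713)) (np.float64(646.7636923438841), np.float64(512.0926744127963))
(np.float64(344.1674943561323), np.float64(335.18063065580714)) (np.float64(627.6689841971704), np.float64(546.5057658362599))
(np.float64(336.0542252930791), np.float64(349.8121811059992)) (np.float64(604.9518308206215), np.float64(587.4741070967976))
```

Request:
drive_tool(
  series=[
    [[-0.2, 0.15, -4], 0],
    [[0, 0, -4], 0],
    [[0, 0, -4], 0],
    [[0, 0, -3.5], 0],
    [[0, 0, -2.4], 0],
    [[0, 0, -1.3], 0],
    [[0, 0, 0], 0],
    [[0, 0, 0], 0],
    [[0, 0, 0], 0],
    [[0, 0, 0], 0],
  ],
)

```text
time: 45.95
ee_pos: [0.5673, 0.3773, 0.0088]
eef_rot: [-0.271, 0.963, 0.0, 0.0]
ft_force: [0.3, 0.7, -0.1]
width: 0.0389
grip_force: 0.0
```

Request:
drive_tool(
  series=[
    [[0, 0, 0], 0],
    [[0, 0, 0], 0],
    [[0, 0, 0], 0],
    [[0, 0, 0], 0],
    [[0, 0, 0], 0],
    [[0, 0, 1], 0],
    [[0, 0, 2.5], 0],
    [[0, 0, 3.5], 0],
    [[0, 0, 3.5], 0],
    [[0, 0, 3.5], 0],
  ],
  hand=1,
)

```text
time: 47.2
ee_pos: [0.5669, 0.3771, 0.1501]
eef_rot: [-0.271, 0.963, 0.0, -0.0]
ft_force: [0.0, 0.5, -2.0]
width: 0.0136
grip_force: 45.0
```

Request:
drive_tool(
  series=[
    [[-0.99, -4.08, 0.44], -3.87],
    [[-0.99, -4.08, 0.44], -3.87],
    [[-0.99, -4.08, 0.44], -3.87],
    [[-0.99, -4.08, 0.44], -3.87],
    [[-0.99, -4.08, 0.44], -3.87],
    [[-0.99, -4.08, 0.44], -3.87],
    [[-0.99, -4.08, 0.44], -3.87],
    [[-0.99, -4.08, 0.44], -3.87],
    [[-0.99, -4.08, 0.44], -3.87],
    [[0, 0, 0], 0],
  ],
)

```text
time: 48.45
ee_pos: [0.4776, 0.0068, 0.1889]
eef_rot: [0.033, 0.999, 0.001, 0.0]
ft_force: [0.6, 0.2, -2.0]
width: 0.0137
grip_force: 45.0
```

Request:
drive_tool(
  series=[
    [[0, 0, 0], 0],
    [[0, 0, 0], 0],
    [[0, 0, -2], 0],
    [[0, 0, -2], 0],
    [[0, 0, -2], 0],
    [[0, 0, -2], 0],
    [[0, 0, 0], 0],
    [[0, 0, 0], 0],
    [[0, 0, 0], 0],
    [[0, 0, 0], 0],
  ],
)

```text
time: 49.7
ee_pos: [0.4784, 0.0102, 0.1087]
eef_rot: [0.03, 1.0, 0.0, 0.0]
ft_force: [-0.8, 0.4, -1.4]
width: 0.0132
grip_force: 45.0
```

Request:
drive_tool(
  series=[
    [[0, 0.15, -2], 0],
    [[0, 0, -2], 0],
    [[0, 0, -1.2], 0],
    [[0, 0, -0.6], 0],
    [[1, -0.06, 0], 0],
    [[1, -0.05, 0], 0],
    [[1, -0.06, 0], 0],
    [[1, -0.05, 0], 0],
    [[1, -0.06, 0], 0],
    [[1, -0.05, 0], 0],
  ],
)

```text
time: 50.95
ee_pos: [0.5388, 0.0082, 0.0501]
eef_rot: [0.03, 1.0, 0.0, -0.0]
ft_force: [-0.3, -0.1, -2.1]
width: 0.0136
grip_force: 45.0
```

Request:
drive_tool(
  series=[
    [[1, -0.06, 0], 0],
    [[1, -0.05, 0], 0],
    [[0.7, -0.05, 0], 0],
    [[0.5, -0.02, 0], 0],
    [[0.4, -0.02, 0], 0],
    [[0.3, -0.02, 0], 0],
    [[0.2, -0.01, 0], 0],
    [[0.2, -0.01, 0], 0],
    [[0.1, 0, 0], 0],
    [[0, 0, 0], 0],
  ],
)

```text
time: 52.2
ee_pos: [0.5793, 0.0056, 0.049]
eef_rot: [0.03, 1.0, -0.0, -0.003]
ft_force: [-10.8, -0.6, -0.3]
width: 0.0136
grip_force: 45.0
```

Request:
drive_tool(
  series=[
    [[-0.3, 0.02, 0], 0],
    [[0, 0, 0], 0],
    [[0, 0, 0], 0],
    [[0, 0, 0], 0],
    [[0, 0, 0], 0],
    [[0, 0, 0], 0],
    [[0, 0, 0], 0],
    [[0, 0, 1], 0],
    [[0, 0, 3], 0],
    [[0, 0, 4], 0],
  ],
  hand=0.55,
)

```text
time: 53.45
ee_pos: [0.5786, 0.0059, 0.1311]
eef_rot: [0.03, 1.0, -0.0, -0.001]
ft_force: [0.6, -0.2, 1.4]
width: 0.0389
grip_force: 0.0
```

Request:
drive_tool(
  series=[
    [[0, 0, 1], 0],
    [[0, 0, 2], 0],
    [[-3, 1.2, 0], 0],
    [[-4, 1.2, 0], 0],
    [[-4, 1.2, 0], 0],
    [[-4, 1.2, 0], 0],
    [[-1, 1.2, 0], 0],
    [[0, 0.4, 0], 0],
    [[0, 0, 0], 0],
    [[0, 0, 0], 0],
  ],
)

```text
time: 54.7
ee_pos: [0.4196, 0.0693, 0.1601]
eef_rot: [0.03, 1.0, -0.0, -0.0]
ft_force: [-0.4, -0.2, 0.1]
width: 0.0389
grip_force: 0.0
```

```bash
python3 - <<'E'
from h import *
import pickle
s=r.read_state();print(s["ee_pos"],s["eef_rot"])
c=vision.camera("top");pickle.dump(c,open("tend.pkl","wb"))
save(c,"t9.png",(295,150,455,270),5)
o=np.array([.630,-.048]);a=np.radians(-3.2);X=np.array([np.cos(a),np.sin(a)]);Y=np.array([-X[1],X[0]])
for y in(.114,.053,-.004,-.060,-.118): 
    q=proj(c,[*(o-.093*X+y*Y),.069 if y<.1 else .073]);print(y,q,[(q[0]-295)*5,(q[1]-150)*5])
E
```

```text
[0.41963525 0.06932531 0.16012049] [ 3.02567047e-02  9.99542039e-01 -4.89337252e-04 -7.01485539e-05]
0.114 (np.float64(318.82111437141776), np.float64(214.7579353272989)) [np.float64(119.10557185708882), np.float64(323.7896766364945)]
0.053 (np.float64(336.7325236949107), np.float64(215.98707351546705)) [np.float64(208.66261847455348), np.float64(329.9353675773352)]
-0.004 (np.float64(353.47737060099223), np.float64(216.9555205942476)) [np.float64(292.38685300496115), np.float64(334.7776029712379)]
-0.06 (np.float64(369.9078145983629), np.float64(217.91228264941594)) [np.float64(374.5390729918145), np.float64(339.5614132470797)]
-0.118 (np.float64(386.8935741486817), np.float64(218.90819573328952)) [np.float64(459.46787074340847), np.float64(344.5409786664476)]
```

View pics/t9.png

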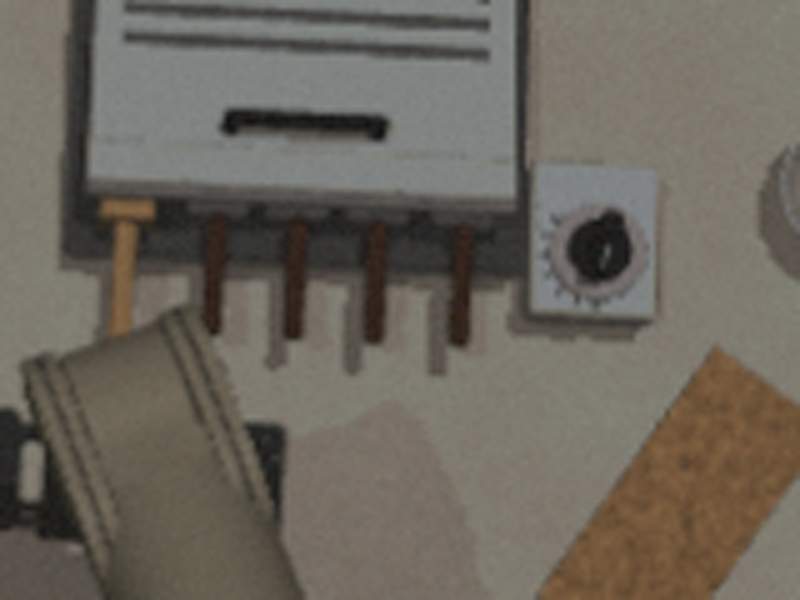

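All four cassette handle ends, at (213,333), (293,338), (373,341) and (459,345), match the predicted home positions to within a pixel. The arm is held up by the wedge at (127,210). The knob is at (598,250), with its bar tilted about 20° clockwise.

Request:
drive_tool(
  series=[
    [[3.7, 0, 0], 0],
    [[3.7, 0, 0], 0],
    [[3.7, 0, 0], 0],
    [[3.7, -0.05, 0], 0],
    [[0, 0, -3], 0],
    [[0, 0, -3], 0],
    [[0, 0, -2.5], 0],
    [[0, 0, -1.3], 0],
    [[0, 0, -0.7], 0],
    [[0, 0, 0], 0],
  ],
)

```text
time: 56.0
ee_pos: [0.5674, 0.0694, 0.0554]
eef_rot: [0.03, 1.0, -0.0, 0.0]
ft_force: [0.4, -1.4, 0.6]
width: 0.0389
grip_force: 0.0
```

Request:
drive_tool(
  series=[
    [[0, 0, 0], 0],
    [[0, 0, 0], 0],
    [[0, 0, 0], 0],
    [[0, 0, 0], 0],
    [[0, 0, 0], 0],
    [[0, 0, 0], 0],
    [[0, 0, 0], 0],
    [[0, 0, 0], 0],
    [[0, 0, 0], 0],
    [[0, 0, 0], 0],
  ],
  hand=1,
)

```text
time: 57.25
ee_pos: [0.5672, 0.0693, 0.0554]
eef_rot: [0.03, 1.0, 0.0, 0.0]
ft_force: [-2.1, -2.0, 5.4]
width: 0.0157
grip_force: 45.0
```

```bash
python3 - <<'E'
from h import *
import pickle
s=r.read_state();print(s["ee_pos"],s["width"],s["ft_force"])
for f in("top.pkl","tend.pkl"):
    c=pickle.load(open(f,"rb"));g=c["color"].max(2).astype(int)
    m=np.zeros_like(g);x0,x1,y0,y1=403,428,186,214
    sub=g[y0:y1,x0:x1]<45
    n,l,st,ce=cv2.connectedComponentsWithStats(sub.astype(np.uint8))
    i=1+np.argmax(st[1:,4]);ys,xs=np.where(l==i);xs=xs+x0;ys=ys+y0
    P=np.array([back(c,(x,y),.09)[:2] for x,y in zip(xs,ys)]);w,v=np.linalg.eigh(np.cov(P.T))
    print(f,len(xs),P.mean(0).round(4),np.sqrt(12*w),np.degrees(np.arctan2(v[1,1],v[0,1])))
    print("\n".join("".join("%4d"%q for q in row) for row in g[188:212,404:426]) if f=="tend.pkl" else "")
E
```

```text
[0.56719394 0.06934748 0.05543898] 0.015736391827890807 [-2.14378558 -2.0444193   5.42757198]
top.pkl 110 [ 0.5952 -0.2535] [0.03517045 0.03926776] 155.21564693334844

tend.pkl 112 [ 0.5954 -0.2532] [0.03539551 0.04009865] 155.16099487943612
 135 134 136 135 132 135 135 135 134 134 137 132 135 134 132 134 133 134 135 134 134 132
 133 132 136 136 134 135 133 133 131 134 135 134 133 130 135 132 136 132 132 135 134 130
 132 136 136 135 132 134 135 125 125 127 126 128 127 125 131 135 135 129 133 136 134 132
 134 137 133 134 133 128 125 113 117 115 118 118 101 101 110 124 134 134 133 136 134 130
 134 125 131 125 123 116 120 116 118 116 119  96  61  56  74  97 125 129 133 133 132 130
 134 101 106 107 110 114 115 116 102  96  95  44  34  38  32  60 116 118 131 133 134 130
 135 111  82 107 116 118 108  94  60  38  28  27  34  31  29  48 112 118 122 135 134 132
 136 130 108 115 117 105  77  40  34  31  35  31  37  35  35  50  95 115 120 126 133 131
 113 109 116 119 115  80  38  34  35  31  30  30  25  29  30  32  73 116 117 115 133 132
 108 102 113 114 105  50  33  34  31  33  23  30  29  28 
[... 577 characters left out ...]
6 108 114 113  72  36  27  33  22  27  31  34  33  82 113 114 113 113 132 132
 108 117  87  99 116 117  82  59  44  29  32  27  37  55  82 112 117 116 117 124 133 130
 136 136 116  87 105 115  84  70  62  56  57  82  86  95 112 113 113 107 122 132 134 131
 134 137 117  93  91 103 101  98 100  95  98 116 118 117 116 112 103 114 133 132 133 132
 134 136  94 115 115  96  94 108 110 117 117 118 119 108 107  98 113 131 131 132 134 130
 134 134 118 130 131 120  73 107  96  96  98  99  98 115 114 109 133 135 133 132 133 129
 136 137 134 133 134 123  90 125 113  90  74 102 105 130 137 135 134 134 136 136 135 127
 129 128 127 129 128 123 119 129 131 105  96 128 135 135 131 133 132 133 134 133 134 129
```

Request:
drive_tool(
  series=[
    [[-0.5, 0.03, 0], 0],
    [[-1, 0.05, 0], 0],
    [[-1.2, 0.07, 0], 0],
    [[-1.2, 0.07, 0], 0],
    [[-1.2, 0.07, 0], 0],
    [[-1.2, 0.06, 0], 0],
    [[-1.2, 0.07, 0], 0],
    [[-1.2, 0.07, 0], 0],
    [[-1.2, 0.06, 0], 0],
    [[-1.2, 0.07, 0], 0],
  ],
)

```text
time: 58.5
ee_pos: [0.4552, 0.0758, 0.0551]
eef_rot: [0.03, 1.0, 0.0, -0.0]
ft_force: [0.8, -1.1, -1.6]
width: 0.0155
grip_force: 45.0
```

Request:
drive_tool(
  series=[
    [[-1.5, 0.08, 0], 0],
    [[-1.5, 0.08, 0], 0],
    [[0, 0, 0], 0],
    [[0, 0, 0], 0],
    [[0, 0, 0], 0],
    [[0, 0, 2], 0],
    [[0, 0, 3], 0],
    [[0, 0, 3], 0],
    [[0, 0, 2], 0],
    [[0, 0, 0], 0],
  ],
)

```text
time: 59.75
ee_pos: [0.4272, 0.0776, 0.1561]
eef_rot: [0.03, 1.0, 0.001, 0.001]
ft_force: [0.5, 0.4, -1.4]
width: 0.0157
grip_force: 45.0
```

```bash
python3 - <<'E'
from h import *
import pickle
s=r.read_state();print(s["ee_pos"],s["eef_rot"],s["width"],s["ft_force"])
c0=pickle.load(open("scene.pkl","rb"));c=vision.camera("scene");pickle.dump(c,open("send.pkl","wb"))
o=np.array([.630,-.048]);a=np.radians(-3.2);X=np.array([np.cos(a),np.sin(a)]);Y=np.array([-X[1],X[0]])
# front-left corner of the arm's top: brightness profile down a vertical pixel column
for y in(.135,.08,.02):
  for z in(.060,.072,.092):
    print(y,z,np.round(proj(c,[*(o-.008*X+y*Y),z+.016]),1))
  u=int(round(proj(c,[*(o-.008*X+y*Y),.088])[0]))
  v=int(proj(c,[*(o-.008*X+y*Y),.088])[1]);print(u,v-14,[int(q) for q in c["color"][v-14:v+18,u].mean(1)])
  print('   start',[int(q) for q in c0["color"][v-14:v+18,u].mean(1)])
E
```

```text
[0.42715485 0.07756657 0.15612551] [2.98140588e-02 9.99554583e-01 8.54006252e-04 1.01429375e-03] 0.01566601978524596 [ 0.47783698  0.35883419 -1.41123253]
0.135 0.06 [259.6 256.7]
0.135 0.072 [259.2 253.2]
0.135 0.092 [258.7 247.2]
259 239 [25, 28, 60, 91, 105, 110, 134, 151, 146, 106, 82, 65, 64, 65, 64, 62, 79, 88, 97, 87, 74, 77, 72, 66, 54, 43, 40, 42, 43, 34, 46, 48]
   start [159, 160, 156, 160, 160, 164, 160, 156, 142, 112, 80, 65, 62, 60, 63, 63, 57, 63, 66, 77, 90, 90, 92, 80, 82, 78, 77, 53, 44, 37, 43, 55]
0.08 0.06 [251.1 244.5]
0.08 0.072 [250.7 241. ]
0.08 0.092 [250.1 235.1]
251 226 [37, 43, 34, 38, 82, 123, 115, 107, 112, 143, 142, 108, 63, 52, 40, 42, 28, 48, 80, 129, 154, 169, 172, 177, 175, 173, 174, 176, 174, 177, 175, 169]
   start [160, 158, 158, 157, 156, 155, 156, 158, 163, 159, 144, 111, 82, 71, 62, 62, 66, 63, 66, 63, 73, 105, 132, 155, 170, 175, 172, 177, 173, 174, 173, 176]
0.02 0.06 [242.4 231.9]
0.02 0.072 [242.  228.5]
0.02 0.092 [241.3 222.6]
242 214 [114, 69, 43, 35, 32, 42, 84, 108, 103, 99, 88, 89, 67, 54, 47, 36, 44, 63, 98, 121, 152, 171, 174, 177, 176, 171, 175, 181, 175, 175, 172, 176]
   start [158, 157, 161, 160, 162, 163, 162, 163, 158, 144, 133, 103, 80, 64, 63, 55, 68, 61, 58, 68, 97, 124, 146, 163, 169, 173, 175, 169, 173, 172, 173, 172]
```

Request:
drive_tool(
  series=[
    [[-0.42, -4.1, 0], -4.55],
    [[-0.42, -4.1, 0], -4.55],
    [[-0.42, -4.1, 0], -4.55],
    [[-0.42, -4.1, 0], -4.55],
    [[-0.42, -4.1, 0], -4.55],
    [[-0.42, -4.1, 0], -4.55],
    [[-0.42, -4.1, 0], -4.55],
    [[-0.42, -4.1, 0], -4.55],
    [[-0.42, -4.1, 0], -4.55],
    [[0, 0, 0], 0],
  ],
)

```text
time: 61.05
ee_pos: [0.3854, -0.2957, 0.1534]
eef_rot: [0.381, 0.925, -0.005, -0.002]
ft_force: [-0.5, 0.5, -1.9]
width: 0.0152
grip_force: 45.0
```

Request:
drive_tool(
  series=[
    [[0, 0, -3], 0],
    [[0, 0, -3], 0],
    [[0, 0, -3], 0],
    [[0, 0, -2], 0],
    [[0, 0, -1.2], 0],
    [[0, 0, -0.8], 0],
    [[0, 0, -0.4], 0],
    [[0, 0, -0.2], 0],
    [[0, 0, 0], 0],
    [[0, 0, 0], 0],
  ],
)

```text
time: 62.3
ee_pos: [0.3886, -0.2917, 0.0195]
eef_rot: [0.377, 0.926, 0.0, 0.0]
ft_force: [0.2, 0.7, 0.7]
width: 0.0155
grip_force: 45.0
```

Request:
drive_tool(
  series=[
    [[0, 0, -0.08], 0],
    [[0, 0, 0], 0],
    [[0, 0, 0], 0],
    [[0, 0, 0], 0],
    [[0, 0, 0], 0],
    [[0, 0, 0], 0],
    [[0, 0, 1], 0],
    [[0, 0, 3], 0],
    [[0, 0, 5], 0],
    [[0, 0, 5], 0],
  ],
  hand=0.55,
)

```text
time: 63.55
ee_pos: [0.3878, -0.292, 0.16]
eef_rot: [0.378, 0.926, -0.0, -0.0]
ft_force: [0.8, 0.9, 0.7]
width: 0.039
grip_force: 0.0
```

Request:
drive_tool(
  series=[
    [[0, 0, 5], 0],
    [[0, 0, 5], 0],
    [[0, 0, 4], 0],
    [[4.1, 0, 0], 2.9],
    [[4.1, 0, 0], 2.9],
    [[4.1, 0, 0], 2.9],
    [[4.1, 0, 0], 2.9],
    [[4.1, 0, 0], 2.9],
    [[4.1, 0, 0], 2.9],
    [[4.1, 0, 0], 2.9],
  ],
)

```text
time: 64.8
ee_pos: [0.6476, -0.2886, 0.3003]
eef_rot: [0.225, 0.974, 0.002, -0.006]
ft_force: [1.1, 0.1, 1.0]
width: 0.039
grip_force: 0.0
```

```bash
python3 - <<'E'
from h import *
import pickle
s=r.read_state();print(s["ee_pos"],s["eef_rot"])
c=wristcam();pickle.dump(c,open("wk.pkl","wb"))
q=proj(c,[.596,-.254,.094]);print('expect',q)
g=c["color"].max(2).astype(int);u,v=map(int,q);x0,y0=max(u-70,0),max(v-70,0)
sub=(g[y0:v+70,x0:u+70]<60).astype(np.uint8)
n,l,st,ce=cv2.connectedComponentsWithStats(sub)
for i in range(1,n):
    if st[i,4]>80: print(st[i],ce[i]+[x0,y0])
print("\n".join("".join("%4d"%k for k in row) for row in g[v-44:v+44:4,u-44:u+44:4]))
# wedge & arm from scene view
c=vision.camera("scene");pickle.dump(c,open("send.pkl","wb"));c0=pickle.load(open("scene.pkl","rb"))
for u,v in((259,239),(251,226),(242,214)):
  print([int(k) for k in c["color"][v:v+32,u].mean(1)])
E
```

```text
[ 0.64763173 -0.28859961  0.30031316] [ 0.22462734  0.97442267  0.00185806 -0.00628999]
expect (np.float64(331.30046759673), np.float64(146.1862792243532))
[108  38  20  20 133] [378.03007519 123.15037594]
[113  52  27  41 448] [387.71428571 150.82589286]
[  46   56   43   45 1431] [328.06009783 154.12159329]
 152 153 148 147 145 151 146 150 150 150 148 135 146 156 162 165 165 151 150 153 149 151
 150 155 145 149 147 150 146 148 140 136 148 157 163 165 166 166 166 158 138 148 146 150
 149 150 152 149 146 148 139 135 151 158 154 165 165 167 165 166 167 164 146 149 146 149
 147 148 145 148 137 141 130 160 163 164 102 165 163 149 157 166 165 165 155 144 150 145
 145 145 134 144 154 161 136 154 161 154 128 145 160  95 166 165 165 164 160 138 147 100
 136 148 155 162 164 163 156 123 124 126 126 125 124 125 142 164 151 141 164 150  94  60
 156 160 162 162 162 127 125 125 124 126 126 126 127 125 126 122 119 165 164 156 108  58
 163 162 162 163 128 122 123 124 123 119 103 116 124 121 120 123 123 164 164 162 142  68
 163 162 162 147 124 124 123 113  36 120  30  22  34  68 124 123 124 123 128 
[... 895 characters left out ...]
71 169
 197 191 196 216 198 184 185 188 173 172 143 140 185 192 188 186 178 216 216 216 216 216
 193 194 169 210 217 215 179 190 190 193 197 192 190 187 176 205 216 216 216 216 216 216
 201 198 186 202 216 217 217 209 181 177 181 177 178 204 217 217 216 216 216 215 216 216
[29, 22, 64, 90, 100, 111, 129, 149, 138, 109, 79, 58, 58, 61, 63, 60, 71, 88, 92, 83, 77, 70, 75, 63, 43, 35, 36, 40, 46, 45, 42, 47]
[39, 36, 18, 38, 76, 118, 118, 105, 115, 141, 138, 102, 59, 48, 43, 30, 23, 43, 78, 126, 150, 162, 168, 174, 174, 171, 168, 169, 170, 171, 175, 166]
[74, 54, 44, 34, 31, 26, 60, 93, 103, 98, 90, 83, 68, 58, 42, 42, 45, 68, 96, 120, 149, 166, 172, 173, 171, 169, 173, 172, 165, 175, 172, 173]
```

```bash
python3 - <<'E'
from h import *
import pickle
c0=pickle.load(open("scene.pkl","rb"))["color"];c=pickle.load(open("send.pkl","rb"))["color"]
up=cv2.cvtColor(cv2.imread("pics/s8.png"),cv2.COLOR_BGR2RGB);up=cv2.resize(up,(280,210),interpolation=cv2.INTER_AREA)
U=np.zeros_like(c0);U[140:350,120:400]=up
def dark(im):
    g=im.max(2).astype(int);sub=(g[195:270,195:245]<60).astype(np.uint8)
    n,l,st,ce=cv2.connectedComponentsWithStats(sub);return [(st[i].tolist(),(ce[i]+[195,195]).round(1).tolist()) for i in range(1,n) if st[i,4]>15]
for n,im in(("start",c0),("up",U),("now",c)): print(n,dark(im))
for n,im in(("start",c0),("up",U),("now",c)):
    for u in(259,251,242): print(n,u,[int(k) for k in im[215:275,u].mean(1)])
E
```

```text
start [([16, 0, 12, 3, 22], [216.2, 195.5]), ([19, 22, 17, 27, 97], [222.3, 229.7])]
up [([34, 8, 16, 8, 45], [236.2, 206.8]), ([16, 15, 17, 27, 86], [219.1, 222.6]), ([42, 21, 8, 6, 20], [240.6, 218.4])]
now [([16, 0, 12, 3, 29], [216.4, 195.8]), ([31, 7, 19, 16, 100], [234.4, 208.1]), ([18, 20, 18, 27, 92], [221.4, 227.3]), ([40, 21, 10, 12, 54], [239.4, 220.6]), ([39, 70, 11, 5, 29], [240.5, 267.9])]
start 259 [161, 160, 164, 164, 160, 158, 160, 161, 161, 162, 163, 159, 159, 154, 158, 159, 158, 157, 158, 158, 157, 161, 157, 154, 159, 160, 156, 160, 160, 164, 160, 156, 142, 112, 80, 65, 62, 60, 63, 63, 57, 63, 66, 77, 90, 90, 92, 80, 82, 78, 77, 53, 44, 37, 43, 55, 62, 61, 62, 55]
start 251 [161, 158, 157, 160, 160, 161, 160, 157, 162, 154, 155, 160, 158, 158, 157, 156, 155, 156, 158, 163, 159, 144, 111, 82, 71, 62, 62, 66, 63, 66, 63, 73, 105, 132, 155, 170, 175, 172, 177, 173, 174, 173, 176, 173, 174, 171, 156, 135, 112, 98, 63, 44, 35, 36, 35, 38, 39, 47, 49, 66]
start 242 [157, 161, 160, 162, 163, 162, 163, 158, 144, 133, 103, 80, 64, 63, 55, 68, 61, 58, 68, 97, 124, 146, 163, 
[... 1143 characters left out ...]
4, 90, 100, 111, 129, 149, 138, 109, 79, 58, 58, 61, 63, 60, 71, 88, 92, 83, 77, 70, 75, 63, 43, 35, 36, 40, 46, 45, 42, 47, 55, 63, 62, 52]
now 251 [17, 29, 58, 88, 106, 104, 103, 111, 127, 101, 64, 39, 36, 18, 38, 76, 118, 118, 105, 115, 141, 138, 102, 59, 48, 43, 30, 23, 43, 78, 126, 150, 162, 168, 174, 174, 171, 168, 169, 170, 171, 175, 166, 146, 121, 101, 86, 63, 32, 35, 32, 34, 40, 28, 38, 43, 45, 43, 51, 61]
now 242 [54, 44, 34, 31, 26, 60, 93, 103, 98, 90, 83, 68, 58, 42, 42, 45, 68, 96, 120, 149, 166, 172, 173, 171, 169, 173, 172, 165, 175, 172, 173, 171, 171, 171, 170, 160, 156, 162, 169, 168, 169, 174, 171, 175, 169, 170, 172, 162, 136, 110, 80, 49, 38, 37, 35, 40, 33, 42, 54, 41]
```

```bash
python3 - <<'E'
from h import *
import pickle
c=pickle.load(open("wk.pkl","rb"));g=c["color"].max(2).astype(int)
print("   ",*range(304,354,2))
for v in range(124,182,2): print(v,"".join("%4d"%k for k in g[v,304:354:2]))
for z,n in((.094,'mark'),): 
    a,b=back(c,(323,136),z),back(c,(327,150),z);print(a,b,np.degrees(np.arctan2(*(a-b)[[1,0]])))
for p in((328,154),): print(back(c,p,.08),back(c,p,.094))
E
```

```text
304 306 308 310 312 314 316 318 320 322 324 326 328 330 332 334 336 338 340 342 344 346 348 350 352
124  164 163 149 125 121 123 125 125 126 124 124 125 124 126 126 124 127 128 128 125 123 134 156 130  81
126  162 142 120 123 124 125 124 125 124 125 125 126 126 126 128 127 126 126 124 125 125 122 122 119 141
128  145 120 124 124 123 125 124 125 125 126 125 126 126 126 126 125 125 124 124 123 122 120 120 121 150
130  123 124 124 124 123 124 125 125 123 119 117 113 101 113 116 121 123 122 121 120 121 123 124 123 128
132  122 123 124 124 124 123 122 113  92  66  49  41  36  39  54  73  99 113 120 123 123 123 125 124 124
134  123 124 123 124 124 120  97  49  33  72 125  44  28  26  25  29  37  51  88 121 123 125 122 124 125
136  123 124 124 123 118  70  35  25  25  67 145  67  26  23  24  32  29  27  34  86 121 123 124 125 124
138  123 124 122 115  71  31  22  21  23  43 146  95  30  25  23  28  29  30  27  36  85 122 123 124 123
140  123 123 118  73  27  28  23  24  26  30 128 114  31  25  24  28  30  28  28  28  35  91 122 126 125
142  122 123  96  35  26  26  22  22  29  28  96 142  4
[... 1515 characters left out ...]
 143
172  121 118 119 121 130 152  84  36  28  26  28  30  35  37  37  36  33  32  79 167 188 189 185 191 186
174  120 121 123 124 139 179 164 134  97  61  42  28  35  29  32  29  28  45 148 191 192 194 191 190 183
176  135 131 144 130 154 184 171 171 169 157 135  80  34  31  47  67 104 139 190 194 191 190 188 184 172
178  177 173 185 180 187 189 180 173 173 173 171 160 130 127 168 181 191 194 190 191 189 187 183 170 206
180  215 197 173 186 191 192 189 175 176 174 179 187 194 196 196 193 192 190 188 187 185 181 171 204 216
[ 0.58478214 -0.25677133  0.094     ] [ 0.59733059 -0.25890666  0.094     ] 170.34269075480634
[ 0.60134341 -0.2596253   0.08      ] [ 0.60089049 -0.25963618  0.094     ]
```

Request:
drive_tool(
  series=[
    [[-0.8, 0.5, -3], 2.1],
    [[-0.8, 0.5, -3], 2.1],
    [[-0.8, 0.5, -3], 2.1],
    [[-0.8, 0.5, -3], 2.1],
    [[-0.8, 0.5, -3], 2.1],
    [[-0.7, 0.5, -2.5], 2.1],
    [[0, 0, 0], 0],
    [[0, 0, 0], 0],
    [[0, 0, 0], 0],
    [[0, 0, 0], 0],
  ],
)

```text
time: 66.15
ee_pos: [0.5998, -0.2591, 0.1255]
eef_rot: [0.117, 0.993, 0.001, -0.006]
ft_force: [-0.4, 0.5, -0.5]
width: 0.0389
grip_force: 0.0
```

Request:
drive_tool(
  series=[
    [[0.1, 0, -2], 0],
    [[0, 0, -1.5], 0],
    [[0, 0, -1], 0],
    [[0, 0, -0.45], 0],
    [[0, 0, 0], 0],
    [[0, 0, 0], 0],
    [[0, 0, 0], 0],
    [[0, 0, 0], 0],
    [[0, 0, 0], 0],
    [[0, 0, 0], 0],
  ],
)

```text
time: 67.4
ee_pos: [0.6005, -0.2587, 0.0753]
eef_rot: [0.117, 0.993, 0.001, -0.006]
ft_force: [-0.1, 0.3, 0.6]
width: 0.0394
grip_force: 0.0
```

Request:
drive_tool(
  series=[
    [[0, 0, 0], 0],
    [[0, 0, 0], 0],
    [[0, 0, 0], 0],
    [[0, 0, 0], 0],
    [[0, 0, 0], 0],
    [[0, 0, 0], 0],
    [[0, 0, 0], 0],
    [[0, 0, 0], 0],
    [[0, 0, 0], 0],
    [[0, 0, 0], 0],
  ],
  hand=1,
  newtons=30,
)

```text
time: 68.65
ee_pos: [0.6001, -0.2599, 0.0753]
eef_rot: [0.118, 0.993, 0.001, -0.006]
ft_force: [-0.1, -5.0, -1.1]
width: 0.0138
grip_force: 30.0
```

Request:
drive_tool(
  series=[
    [[0, -0.1, 0], -4],
    [[0, 0, 0], -8],
    [[0, 0, 0], -8],
    [[0, 0, 0], -8],
    [[0, 0, 0], -8],
    [[0, 0, 0], -8],
    [[0, 0, 0], -8],
    [[0, 0, 0], -8],
    [[0, 0, 0], 0],
    [[0, 0, 0], 0],
  ],
)

```text
time: 69.9
ee_pos: [0.6013, -0.2587, 0.0753]
eef_rot: [0.596, 0.803, 0.005, -0.005]
ft_force: [3.4, 3.0, 0.4]
width: 0.0139
grip_force: 30.0
```

Request:
drive_tool(
  series=[
    [[0.05, 0.05, 0], -8],
    [[0, 0, 0], -8],
    [[0, 0, 0], -8],
    [[0, 0, 0], -8],
    [[0, 0, 0], -8],
    [[0, 0, 0], -8],
    [[0, 0, 0], -5],
    [[0, 0, 0], -3],
    [[0, 0, 0], -2],
    [[0, 0, 0], 0],
  ],
)

```text
time: 71.15
ee_pos: [0.603, -0.2589, 0.0754]
eef_rot: [0.911, 0.413, 0.007, -0.001]
ft_force: [8.7, -2.3, -3.5]
width: 0.0139
grip_force: 30.0
```

```bash
python3 -c "
from h import *
s=r.read_state();q=s['eef_rot'];print(s['ee_pos'],s['ft_force'],s['torque'],s['joint_torque'][6],s['width'],np.degrees(2*np.arctan2(q[1],q[0])))"
```

```text
[ 0.60296372 -0.25889316  0.075394  ] [ 8.74170136 -2.3068113  -3.4947999 ] [-0.55626433 -1.93890486  0.6512501 ] -0.9533008933067322 0.013906077777478296 48.79926454113782
```

Request:
drive_tool(
  series=[
    [[0.1, 0, 0], -2],
    [[0, 0, 0], -2],
    [[0, 0, 0], -2],
    [[0, 0, 0], 0],
    [[0, 0, 0], 0],
    [[0, 0, 0], 0],
    [[0, 0, 0], 0],
    [[0, 0, 0], 0],
    [[0, 0, 0], 0],
    [[0, 0, 0], 0],
  ],
)

```text
time: 72.4
ee_pos: [0.6032, -0.2587, 0.0754]
eef_rot: [0.931, 0.365, 0.007, -0.001]
ft_force: [6.4, 0.2, -1.9]
width: 0.0155
grip_force: 34.0
```

```bash
python3 -c "
from h import *
s=r.read_state();q=s['eef_rot'];print(s['ee_pos'],s['ft_force'],s['torque'],s['joint_torque'][6],s['width'],np.degrees(2*np.arctan2(q[1],q[0])))"
```

```text
[ 0.60322451 -0.25867794  0.07541131] [ 6.36656485  0.16167228 -1.88914447] [-0.01963755 -1.27267819  0.93130283] -0.9634975343942642 0.01547185651571043 42.76692054706687
```

Request:
drive_tool(
  series=[
    [[0, 0, 0], 0],
    [[0, 0, 0], 0],
    [[0, 0, 0], 0],
    [[0, 0, 0], 0],
    [[0, 0, 0], 0],
    [[0, 0, 1], 0],
    [[0, 0, 3], 0],
    [[0, 0, 5], 0],
    [[0, 0, 5], 0],
    [[0, 0, 4], 0],
  ],
  hand=0.55,
)

```text
time: 73.65
ee_pos: [0.6018, -0.2598, 0.2583]
eef_rot: [0.932, 0.362, 0.007, -0.001]
ft_force: [0.2, -0.0, -0.4]
width: 0.0393
grip_force: 0.0
```

Request:
drive_tool(
  series=[
    [[-1, 4, 1], 0],
    [[-2, 4.5, 0], 0],
    [[-2, 4.5, 0], 0],
    [[-2, 4.5, 0], 0],
    [[-2, 4.5, 0], 0],
    [[-2, 4.5, 0], 0],
    [[-2, 4.5, 0], 0],
    [[-1, 4.5, 0], 0],
    [[0, 4.5, 0], 0],
    [[0, 0, 0], 0],
  ],
)

```text
time: 74.9
ee_pos: [0.4652, 0.1332, 0.2663]
eef_rot: [0.931, 0.364, 0.005, -0.002]
ft_force: [0.2, -0.6, 0.6]
width: 0.0389
grip_force: 0.0
```

```bash
python3 - <<'E'
from h import *
import pickle
s=r.read_state();print(s["ee_pos"],s["time"])
c=vision.camera("top");g=c["color"].max(2).astype(int)
print("\n".join("".join("%4d"%q for q in row) for row in g[188:212,404:426]))
# handles: outer end of each along the expected line
o=np.array([.630,-.048]);a=np.radians(-3.2);X=np.array([np.cos(a),np.sin(a)]);Y=np.array([-X[1],X[0]])
for y in(.053,-.004,-.060,-.118):
    print(y,[int(g[int(round(v)),int(round(u))]) for u,v in(proj(c,[*(o+x*X+y*Y),.069]) for x in np.arange(-.115,-.05,.005))])
# wedge vs. start in the top view (mat region)
c0=pickle.load(open("top.pkl","rb"));d=np.abs(c["color"][215:290,400:465].astype(int)-c0["color"][215:290,400:465]).max(2);print('wedge diff px>40:',(d>40).sum())
e=vision.camera("scene");e0=pickle.load(open("send.pkl","rb"));print(*[[int(k) for k in e["color"][228:240,u].mean(1)] for u in(242,)])
for n,(x0,y0,x1,y1) in dict(bowl=(445,165,490,210),spray=(478,198,512,228),saltmugtin=(155,195,222,292)).items():
    print(n,(np.abs(c["color"][y0:y1,x0:x1].astype(int)-c0["color"][y0:y1,x0:x1]).max(2)>40).sum())
E
```

```text
[0.46516837 0.13315888 0.266304  ] 74.9
 134 135 134 134 134 132 137 137 135 135 134 136 133 134 135 133 131 132 133 132 135 133
 134 132 131 135 135 137 133 134 131 132 134 134 138 133 134 135 133 133 133 133 133 133
 134 136 134 133 134 134 133 129 126 126 129 128 124 126 130 133 133 136 135 135 136 132
 136 135 135 137 135 128 126 117 118 117 118 118 116 118 117 126 133 135 134 132 135 132
 133 126 133 126 121 119 119 117 110 105 116 117 117 121 120 112 130 129 134 132 137 133
 135 102 105 107 111 118 117 109  77  77  94  96  99 102 118 119 121 117 131 135 133 129
 133 111  83 104 115 113 108  77  57  54  40  28  45  54  96 106 117 118 125 135 133 132
 135 131 109 113 117 106  77  39  59  67  57  46  31  31  37  74 111 116 117 127 134 130
 110 109 118 116 115  81  39  33  33  42  62  78  38  29  32  34  97 117 117 117 134 131
 110 100 113 114 105  53  29  23  26  32  34  82  43  33  30  33  57 116 118 118 133 134
 125 112 113 118  85  42  28  30  26  27  31  34  35  37  33  34  33  95 115 117 124 131
 103 113 119 117  70  35  28  33  28  27  32  28  35  34  32  34  30  47  99 119 
[... 737 characters left out ...]
114  94  95 107 111 117 115 118 116 111 107 101 110 133 132 133 133 129
 135 134 117 130 136 123  72 110  98  98  98  96  98 117 114 107 132 132 134 130 134 126
 136 135 134 134 136 124  94 125 118  93  77 105 107 131 132 137 132 134 132 131 132 128
 131 126 126 128 128 119 119 128 129 104  94 129 133 132 131 133 133 134 134 130 136 130
0.053 [111, 95, 121, 128, 105, 47, 46, 46, 46, 52, 52, 55, 52]
-0.004 [122, 119, 124, 122, 106, 43, 44, 49, 52, 51, 52, 52, 47]
-0.06 [122, 125, 123, 122, 69, 42, 50, 49, 50, 45, 50, 47, 52]
-0.118 [127, 129, 127, 125, 81, 50, 52, 53, 50, 54, 50, 52, 51]
wedge diff px>40: 13
[45, 37, 44, 70, 102, 121, 154, 170, 174, 176, 181, 173]
bowl 0
spray 0
saltmugtin 28
```

```bash
python3 -c "
from bench import r
print(r.close_job())"
```

```text
the job is handed in; nothing more can be done
None
```

I handed the job in at about 75 s: all four cassettes are home under the lowered arm, the wedge is back on the mat, and the knob is at its clockwise stop. I checked these from the camera images and force readings. The hand-in gave no verdict.

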